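Lock a drill chuck's taper shank into its sleeve and hang the pair in the tool rack

TASK

Take the dark knurled drill chuck out of the slotted tool rack, lower its tapered shank gently (no dropping or slamming) into the steel taper sleeve that stands in the white fitting block, and push or tap it home straight down until the taper grips: about 20 N does it, much less may not hold, and the load on the white block must never pass 30 N. Then lift the chuck so that the sleeve comes up hanging from it by the taper alone, hang the pair by the chuck's collar in a free slot of the rack and let go, leaving the spare sleeve, the lathe centre and everything else on the bench as it is.

Things in the scene. Friction and masses are not known exactly. Their poses are not given: they have to be found in the camera images.
- chuck_grip (a point): Drill chuck (about 0.25 kg), upright, nose up; starts hanging in rack slot0 or slot2. This point: on its axis (z, up), half-way up its dark knurled barrel, 33 mm diameter, 36 mm high; grasp there. Nose ends 27 mm above the point. Bright collar below the barrel: 40 mm diameter, top 23 mm and underside 30 mm below the point. Then an 18 mm long neck, 17 mm diameter, then the tapered shank.
- chuck: The same chuck; origin at the tip of the chuck's tapered steel shank, on its axis, 98 mm below chuck_grip; z as there. The shank is 50 mm long, 14 mm diameter at this tip and 21 mm at its top.
- sleeve_a: One of two taper sleeves that look alike; one stands upright in the white block (it is the one to use), the other in the black holder, and which is which varies. Loose dark steel, 64 mm high, 26 mm diameter at the foot, 37 mm round the mouth with a brass band, about 0.30 kg (15% spread), with 2 to 4 mm of play in its recess. Origin at the centre of its underside, z up.
- sleeve_b: The other sleeve, same outside. Both are oiled steel tapers, friction with the shank about 0.15 (25% spread): a sleeve holds a pull of a quarter to a half of the push that seated it, so it drops off the shank after too weak a push.
- mouth_a (a point): Centre of sleeve_a's mouth, 64 mm above its underside; z is its axis, up out of the bore, 20 to 21 mm diameter at the mouth. The bores have the shank's taper but each is worn differently: the shank touches when its tip is somewhere from 41 to 52 mm deep; feel for it. Then it is stiff: 20 N drives it only about 0.7 mm further, settling in about 0.5 s. Seated, chuck_grip is 46 to 57 mm above.
- mouth_b (a point): Centre of sleeve_b's mouth, as mouth_a.
- block: Round white plastic fitting block, 74 mm diameter, on a 110 x 88 mm aluminium foot, fixed to the bench; top 36 mm above the bench. The round recess in its middle, 34 mm diameter and 26 mm deep, holds a sleeve. Origin: middle of its underside, z up. The load on it is the sleeve's weight (3 N) plus the change of the force on the tool since the chuck hung free in the gripper.
- block_seat (a point): Centre of the floor of the block's recess, 10 mm above the bench, on which a sleeve stands.
- slot0 (a point): Left slot (seen from the robot) of the fixed tool rack. Point on the top face of the slotted aluminium plate, 115 mm above the bench, where a hung tool's axis lies: x points into the slot, y left along the rack, z up. Tools hang by the collar, neck in the slot; chuck_grip is then 30 mm above this point. The slot is 24 mm wide, open to the front (-x), and ends 12 mm beyond this point.
- slot1 (a point): Middle slot of the rack, axes and sizes as slot0; empty at the start. The rack is 255 mm wide with slots 85 mm apart; its plate is 8 mm thick and its front edge lies 32 mm in front (-x) of the slot points. Below the plate there is free room down to a 6 mm base plate on the bench and back to a rear wall 42 mm behind (+x) the slot points; nothing stands above the plate but the hung tools.
- slot2 (a point): Right slot of the rack, axes and sizes as slot0. Chuck and lathe centre hang one in slot0 and one in slot2. A tool is lifted a few mm and drawn out of, or put in from, the open front; with the sleeve on, the plate goes between the collar and the sleeve's mouth, which is then 16 to 27 mm below the collar.
- centre_mid (a point): Lathe centre: bright steel tool with a 40 mm collar, a brass band and a pointed cone on top, hanging in the rack in the slot that the chuck does not have; to be left there. Point on its axis 15 mm above its collar's underside; its cone ends 30 mm above this point.
- caliper: Digital caliper lying on the bench near the robot, 61 x 180 x 13 mm; to be left alone. Origin at the centre of its underside.
- driver_red: Red precision screwdriver lying on the bench near the robot, 19 x 170 x 19 mm; to be left alone. Origin at the centre of its underside.
- holder: Round black holder for the spare sleeve, 64 mm diameter on a 72 mm foot, 36 mm high, fixed to the bench, with the same recess as the block. Origin at the middle of its underside. The sleeve in it stays there.
- holder_seat (a point): Centre of the floor of the holder's recess, 10 mm above the bench.
- tape_roll_blue: Roll of blue tape lying flat at the back, 112 mm diameter, 12 mm high; to be left alone. Origin at the centre of its underside.
Mind the look-alikes: they are no part of the job. What is shaped like the sleeve_b but blue is not meant. What is shaped like the chuck but red is not meant.

How it is judged:
By the outcome, as a careful person would: the job done as asked, in the order asked, and still so for the second after the job is handed in, with the robot touching nothing.
It also fails if it takes over 58 s, if anything falls off the work surface, if the arm or the gripper's body presses on something with over 40 N, if the wrist force passes 120 N, or if a joint passes its speed limit or range.

ROBOT

A 7-joint arm with a two-finger parallel gripper is mounted at the origin on a cart in front of the work surface, level with it; the furniture and walls round the work are solid. World frame = base frame: x ahead of the robot, y to its left, z up, the work surface at z = 0. Lengths are in m, angles in rad, forces in N, time in s.
With the tool pointing down it reaches from about 0.35 to 0.9 m from the base axis. Payload 8.1 kg.
Tool frame: the origin (TCP) lies midway between the tips of the shut fingers; the grasp point (between the pads) lies 19 mm behind it (env.hold_point_z is the distance from the TCP to the grasp point, in m); x points along the fingers, y is the direction in which the jaws open and shut, and the axes are right-handed (so a half turn about x gives the same grasp; the last joint's range is limited). The gripper opens to 92 mm and grips with 3 to 60 N. Pads are 19 mm wide; open, the fingers measure 130 mm over their backs; the gripper's body (75 mm by 190 mm) begins 47 mm behind the grasp point.
Start: joints at [1.04, 0.434, 0.025, 1.573, -0.012, 1.134, -0.075], TCP at [0.259, -0.569, 0.227] pointing down, gripper open.
Joint ranges: [-2.62, 2.62], [-0.44, 2.09], [-1.27, 1.32], [0.08, 2.57], [-1.32, 4.46], [0.12, 2], [-2.74, 2.74]. Speed limits (rad/s): [2.22, 2.22, 3.01, 3.01, 3.14, 3.14, 3.14].

INTERFACE

Orientations are given as a unit quaternion [x, y, z, w].
In Python, from cell import telemetry, cams, env gives the robot as it stands.
- The arm moves only by the shell command python3 -m pendant 'ROWS' [FORCE]. ROWS is JSON, one flat list of numbers, 7 for each row, row after row: the shift along the tool's x, y, z in units of 120 mm (1.0 is 120 mm), then the turn, a rotation vector about the tool's x, y, z in units of 90 degrees (1.0 is 90 degrees), then the closure, from 0 (fully open) to 1 (shut). A call has 1 to 12 rows; each row is the pose to reach, as a shift and turn from the pose commanded when the call began, along the tool's axes at that moment; what a row does not reach only later rows make up. A row lasts 1/12 s, in which the tool goes at most 41.7 mm and 7.16 degrees, less where a joint would pass 70% of its speed; a pose out of reach is approached as far as the arm can. A call with a number of a shift or a turn outside -1 to 1 is refused whole. A call with a gripper value outside its range is refused whole. The fingers move at their own pace and stop on an object; FORCE is the grip in N (left out, the last holds). Time passes only in rows, so rows that repeat a pose let the fingers close. It gives the time, the measured TCP pose, the force and the opening at its end, in the units of the state.
- telemetry.get_obs(): the state, without advancing time (a new reading comes with each control period).
- cams.snapshot(name): name is "scene" or "side" or "wrist"; returns a dict with "color" (400x640x3 uint8, blue, green, red), "fx", "fy", "cx", "cy" (pixels), "rvec" (rotation vector, rad) and "tvec" (3), from world to camera coordinates, as OpenCV has them. Camera axes: x right, y down, z forward; pixel columns grow to the right and rows downward; lengths in m; the calibration is good to about 2 mm. A picture is of the moment at which its call begins. There is no depth.
- env.hand_in(): hands the job in, once; it reports no verdict.
The state is a dict: "time_s": time; "joint_pos": joint angles; "qd": joint speeds; "joint_torque": joint torques, N m; "tcp_pos": TCP position; "eef_rot": TCP orientation; "contact_force": force on the tool from outside, world axes, zero at the start; "torque": the same for the moment, N m; "opening": finger opening in m.
Only numpy, scipy, OpenCV 4.12 (cv2) and the standard library are available. Lean on these libraries where they do the work, as an engineer would, in place of code of your own. Each camera call takes 0.05 s, during which the arm holds its last target.

## Working session

There is one attempt and no reset: what is moved stays moved. The work goes in short steps, Python scripts to look and compute and a shell command to move; the robot and the scene stay as the last step left them, time stands still between calls to the robot, and variables do not carry over. Pictures are saved under pics/ and viewed, and the job is handed in when it is done.

```bash
ls; mkdir -p pics
python3 - <<'E'
from cell import telemetry,cams,env
import cv2
o=telemetry.get_obs()
print(o, env.hold_point_z)
for n in ["scene","side","wrist"]:
    s=cams.snapshot(n); cv2.imwrite(f"pics/{n}0.png",s["color"]); print(n,s["fx"],s["cx"],s["rvec"],s["tvec"])
E
```

```text
pics
{'time_s': 0.0, 'joint_pos': array([ 1.0403972 ,  0.43525325,  0.0249743 ,  1.57407434, -0.01161601,
        1.1339869 , -0.07508073]), 'qd': array([-0.00034863,  0.00041741, -0.00104833, -0.00032846, -0.00032683,
        0.00030081, -0.00124455]), 'joint_torque': array([-3.19858636e-04, -6.67853880e+01,  9.84847583e-01, -3.14467406e+01,
       -6.05518813e-02,  4.26514226e-02,  1.79570775e-04]), 'tcp_pos': array([ 0.25903969, -0.56824397,  0.22593498]), 'eef_rot': array([-0.69083358, -0.15061205,  0.69115919, -0.1495458 ]), 'contact_force': array([-0.56206504,  0.35901092,  0.78944038]), 'torque': array([-0.03892109, -0.01060212, -0.01200324]), 'opening': 0.09209785050647734} 0.0188
scene 369.9914275160124 321.83165537053 [ 1.34157293 -2.24194505  0.90676198] [0.45040426 0.3815886  0.6582191 ]
side 409.3430565845209 321.9780122348261 [ 0.36012662 -2.64368026  1.37942057] [0.59145216 0.04216201 0.99967368]
wrist 327.65402547034046 316.81160305944917 [-2.44034187  1.56843673  0.22324311] [-0.62343301 -0.03535308  0.38999094]
```

View pics/scene0.png

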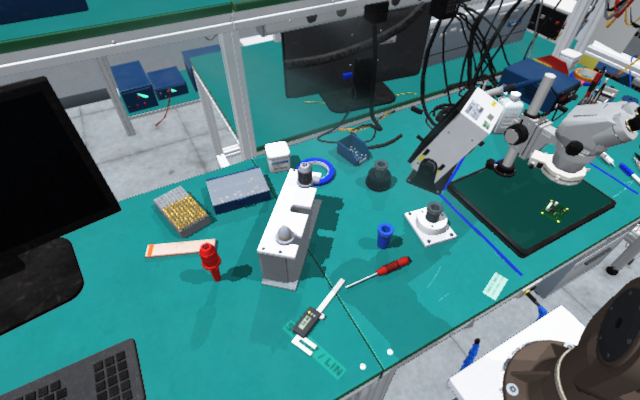

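View pics/side0.png

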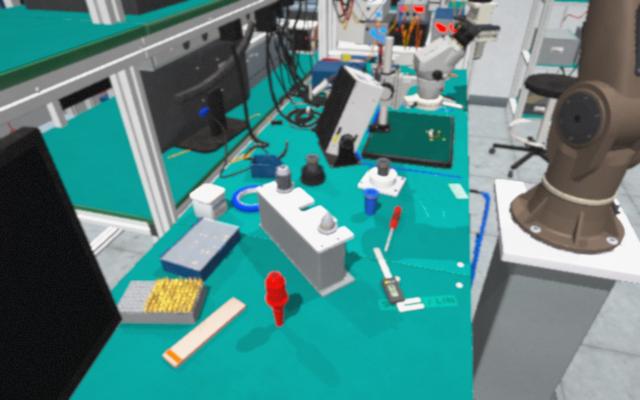

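View pics/wrist0.png

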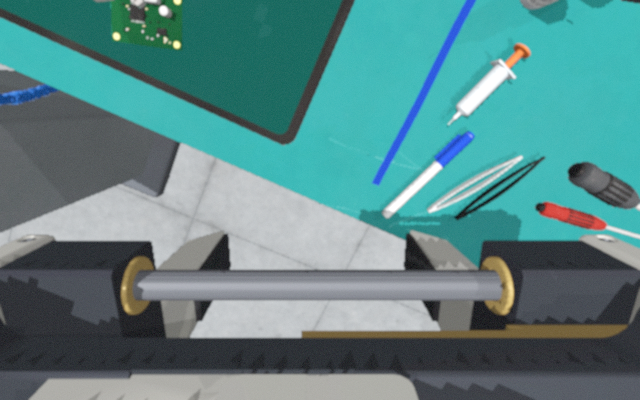

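Candidates: the dark chuck is at scene (305,172). Look-alikes are the lathe centre (285,236) and the red chuck-shape (210,258). Sleeves: in the white block (433,213), in the black holder (378,172), and a blue look-alike (385,235). I'll check close crops.

```bash
cat > h.py <<'E'
import numpy as np, cv2
from scipy.spatial.transform import Rotation as R
from cell import telemetry,cams,env
def P(s,pts):
    K=np.array([[s["fx"],0,s["cx"]],[0,s["fy"],s["cy"]],[0,0,1.]])
    return cv2.projectPoints(np.atleast_2d(np.asarray(pts,float)),np.array(s["rvec"],float),np.array(s["tvec"],float),K,None)[0][:,0]
def ray(s,uv):
    Rm=cv2.Rodrigues(np.array(s["rvec"],float))[0]
    d=Rm.T@np.array([(uv[0]-s["cx"])/s["fx"],(uv[1]-s["cy"])/s["fy"],1]); c=-Rm.T@np.array(s["tvec"],float)
    return c,d/np.linalg.norm(d)
def onz(s,uv,z):
    c,d=ray(s,uv); return c+d*(z-c[2])/d[2]
def tri(rs):
    A=np.zeros((3,3));b=np.zeros(3)
    for c,d in rs:
        M=np.eye(3)-np.outer(d,d);A+=M;b+=M@c
    p=np.linalg.solve(A,b); return p,[np.linalg.norm((np.eye(3)-np.outer(d,d))@(p-c)) for c,d in rs]
def crop(s,name,x0,y0,w,h,k):
    cv2.imwrite(name,cv2.resize(s["color"][y0:y0+h,x0:x0+w],None,fx=k,fy=k,interpolation=cv2.INTER_CUBIC))
E
python3 - <<'E'
from h import *
s=cams.snapshot("scene"); crop(s,"pics/sc1.png",240,140,130,150,4); crop(s,"pics/sc2.png",350,140,130,110,6)
s2=cams.snapshot("side"); crop(s2,"pics/sd1.png",240,150,130,150,4); crop(s2,"pics/sd2.png",290,140,130,85,6)
for q in (s,s2): print(ray(q,(320,200)))
for uv,z in [((305,163),.172),((285,228),.16),((433,205),.074),((378,163),.074)]: print(onz(s,uv,z))
E
```

```text
(array([0.06003391, 0.48743242, 0.73520868]), array([ 0.60158669, -0.3276351 , -0.72852502]))
(array([0.34448389, 0.92621223, 0.61188441]), array([ 0.23590256, -0.78892232, -0.56740775]))
[0.64454426 0.20931128 0.172     ]
[0.50026945 0.32639706 0.16      ]
[ 0.46268968 -0.04479015  0.074     ]
[ 0.65380099 -0.0143564   0.074     ]
```

View pics/sc1.png

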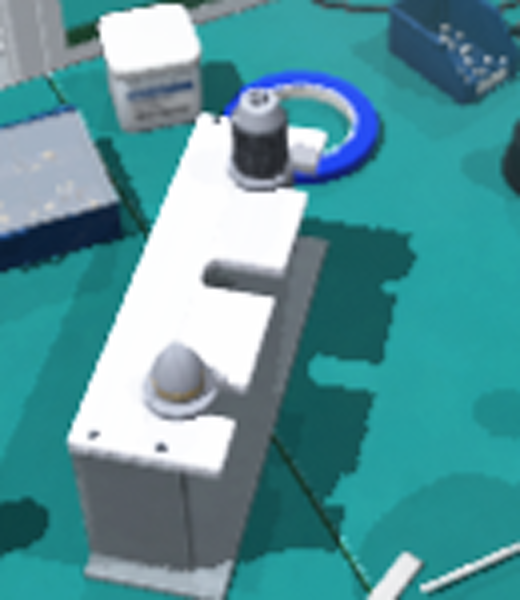

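View pics/sc2.png

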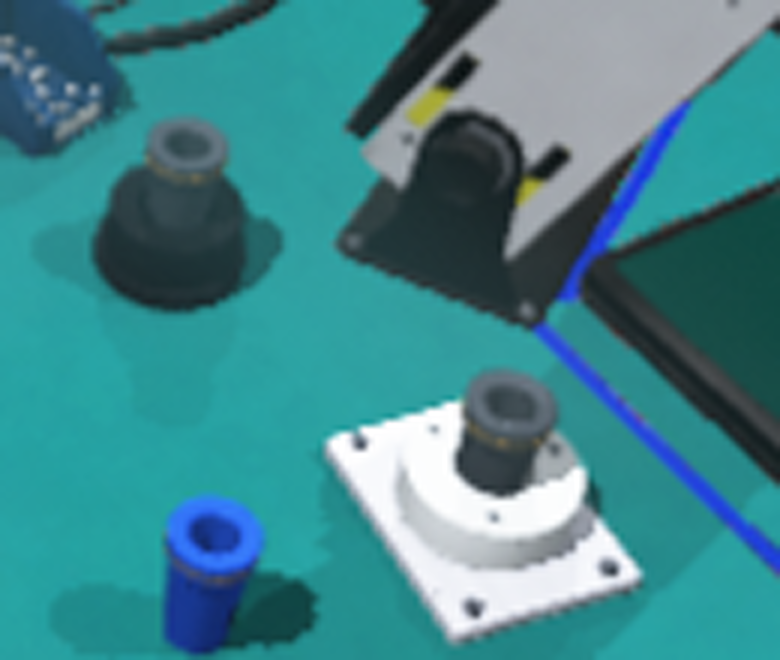

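View pics/sd1.png

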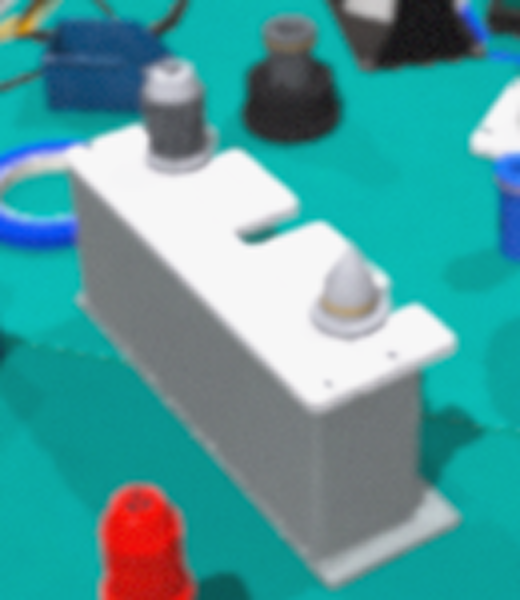

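View pics/sd2.png

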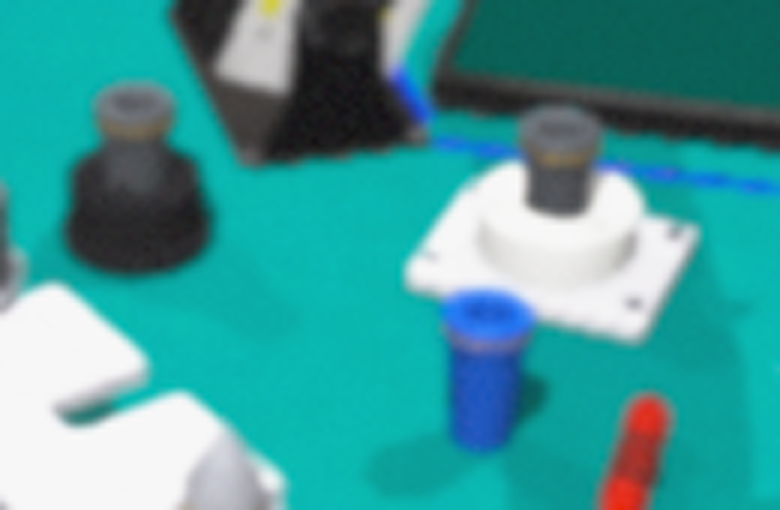

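Run:
```python
from h import *
s=cams.snapshot("scene"); s2=cams.snapshot("side")
def f(x0,y0,k,p): return ((p[0]+.5)/k-.5+x0,(p[1]+.5)/k-.5+y0)
A=lambda p:f(240,140,4,p);B=lambda p:f(240,150,4,p);C=lambda p:f(350,140,6,p);D=lambda p:f(290,140,6,p)
for n,a,b,z in [("nose",A((262,98)),B((175,66)),.172),("cone",A((176,343)),B((350,247)),.16),("mouth",C((510,403)),D((562,130)),.074),("spare",C((187,145)),D((134,105)),.074),
  ("cornerSlotmouth1R",A((305,195)),B((243,152)),.115),
  ("cornerLeftfront",A((235,423)),B((456,342)),.115),("blue",C((214,532)),D((488,312)),.064)]:
    p,e=tri([ray(s,a),ray(s2,b)]); print(n,p.round(4),np.round(e,4),onz(s,a,z).round(4),onz(s2,b,z).round(4))
o=telemetry.get_obs(); print(R.from_quat(o["eef_rot"]).as_matrix().round(4))
w=cams.snapshot("wrist"); c,d=ray(w,(w["cx"],w["cy"])); print(c,d, o["tcp_pos"])
Rm=R.from_quat(o["eef_rot"]).as_matrix(); print("cam in tool",Rm.T@(c-o["tcp_pos"]),Rm.T@d)
```

```text
nose [0.6396 0.2114 0.1725] [0.0005 0.0005] [0.6409 0.2108 0.172 ] [0.6394 0.2113 0.172 ]
cone [0.5107 0.3249 0.1559] [0.0001 0.0001] [0.5077 0.326  0.16  ] [0.5091 0.3305 0.16  ]
mouth [ 0.4564 -0.045   0.0723] [0.0009 0.0009] [ 0.4564 -0.0444  0.074 ] [ 0.4552 -0.0406  0.074 ]
spare [ 0.6492 -0.0207  0.0711] [0.0009 0.0009] [ 0.6478 -0.0192  0.074 ] [ 0.6467 -0.0145  0.074 ]
cornerSlotmouth1R [0.6074 0.2006 0.1165] [0.0011 0.0011] [0.6101 0.1993 0.115 ] [0.6071 0.1997 0.115 ]
cornerLeftfront [0.4683 0.3142 0.1114] [0.0126 0.0126] [0.48   0.3085 0.115 ] [0.4567 0.3319 0.115 ]
blue [0.4642 0.0932 0.0615] [0.0009 0.0009] [0.4637 0.0941 0.064 ] [0.4629 0.0981 0.064 ]
[[-2.000e-04  4.148e-01 -9.099e-01]
 [ 3.000e-04 -9.099e-01 -4.148e-01]
 [-1.000e+00 -3.000e-04  1.000e-04]]
[ 0.32575466 -0.5381046   0.38337932] [-0.25048737 -0.11221899 -0.96159398] [ 0.25920639 -0.56859315  0.22654905]
cam in tool [-0.15683447 -0.00019374 -0.07319064] [ 0.9616105  -0.00145266  0.27441416]
```

Run:
```python
from h import *
s=cams.snapshot("scene")
for n,uv,z in [("scope post base",(503,167),.02),("mat front corner",(521,250),0),("mat R",(613,203),0),("mat left",(447,187),0),("box foot",(430,190),0),("box foot front",(415,178),0),("desk edge",(640,250),0),("tape",(318,172),0),("red",(217,278),0),("mon foot",(375,105),0)]: print(n,onz(s,uv,z).round(3))
for p in [(.64,.21,.31),(.45,0,.35),(.259,-.57,.25)]:print(P(s,p))
```

```text
scope post base [ 0.517 -0.369  0.02 ]
mat front corner [ 0.291 -0.196  0.   ]
mat R [ 0.282 -0.546  0.   ]
mat left [ 0.543 -0.185  0.   ]
box foot [ 0.556 -0.135  0.   ]
box foot front [ 0.615 -0.128  0.   ]
desk edge [ 0.154 -0.454  0.   ]
tape [0.769 0.109 0.   ]
red [0.563 0.478 0.   ]
mon foot [ 0.989 -0.242  0.   ]
[[304.09697074 112.9159858 ]]
[[452.63712182 116.1819531 ]]
[[694.37098657 129.83820113]]
```

Run:
```python
from h import *
s=cams.snapshot("scene");s2=cams.snapshot("side")
for uv in [(555,145),(570,175),(590,130),(638,120),(545,90)]:print(uv,[onz(s,uv,z).round(3) for z in(.05,.15,.25,.35)])
w=cams.snapshot("wrist")
for uv in [(0,0),(640,0),(0,230),(640,230)]: print(onz(w,uv,0).round(3))
crop(s,"pics/sc3.png",440,60,200,160,4);crop(s2,"pics/sd3.png",360,0,200,200,4)
```

```text
(555, 145) [array([ 0.496, -0.548,  0.05 ]), array([ 0.432, -0.397,  0.15 ]), array([ 0.369, -0.246,  0.25 ]), array([ 0.305, -0.095,  0.35 ])]
(570, 175) [array([ 0.388, -0.471,  0.05 ]), array([ 0.34 , -0.331,  0.15 ]), array([ 0.292, -0.191,  0.25 ]), array([ 0.244, -0.051,  0.35 ])]
(590, 130) [array([ 0.495, -0.711,  0.05 ]), array([ 0.431, -0.536,  0.15 ]), array([ 0.368, -0.361,  0.25 ]), array([ 0.305, -0.186,  0.35 ])]
(638, 120) [array([ 0.457, -0.9  ,  0.05 ]), array([ 0.399, -0.698,  0.15 ]), array([ 0.341, -0.495,  0.25 ]), array([ 0.283, -0.293,  0.35 ])]
(545, 90) [array([ 0.725, -0.788,  0.05 ]), array([ 0.628, -0.602,  0.15 ]), array([ 0.531, -0.416,  0.25 ]), array([ 0.434, -0.23 ,  0.35 ])]
[ 0.283 -0.195  0.   ]
[ 0.559 -0.8    0.   ]
[ 0.022 -0.239  0.   ]
[ 0.355 -0.969  0.   ]
```

View pics/sc3.png

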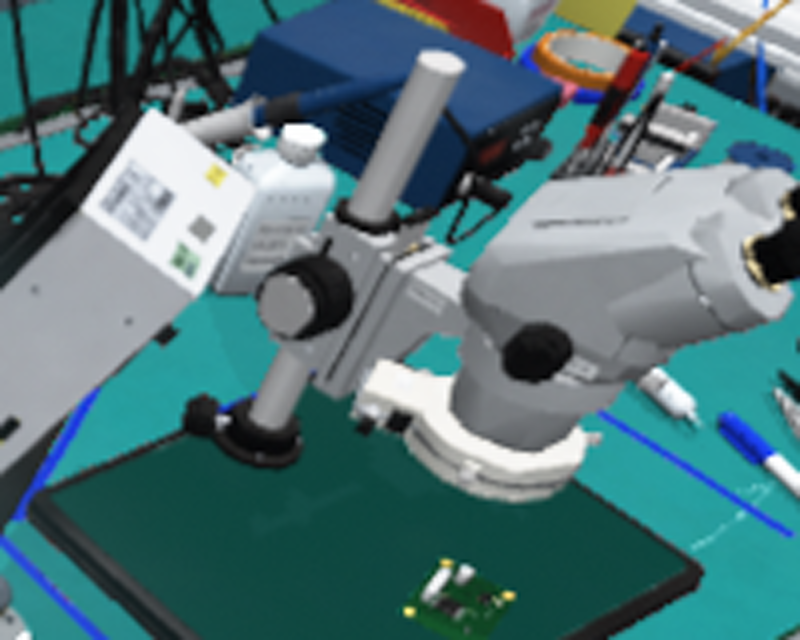

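View pics/sd3.png

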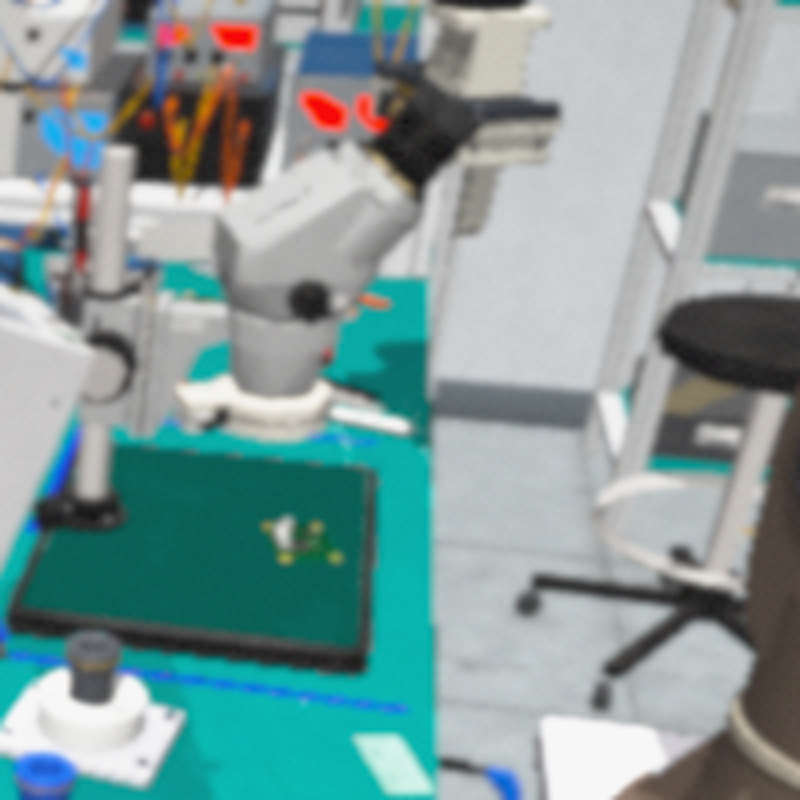

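Run:
```python
from h import *
s=cams.snapshot("scene");s2=cams.snapshot("side")
for a,b in [((631,125),(460,41)),((565,177),(427,106)),((573,148),(437,75)),((554,74),(389,37)),((639,110),(476,28))]:print(tri([ray(s,a),ray(s2,b)]))
p=np.array([ray(s2,(475,30))[0]+t*ray(s2,(475,30))[1] for t in (1.0,1.1,1.2,1.3,1.4)]);print(p.round(3))
```

```text
(array([ 0.30083187, -0.33122254,  0.31961374]), [np.float64(0.0036319342574661784), np.float64(0.003631934257466288)])
(array([ 0.36647859, -0.38192954,  0.10340535]), [np.float64(0.0030883776471614228), np.float64(0.00308837764716143)])
(array([ 0.35170702, -0.29180113,  0.23595791]), [np.float64(0.0005577691866014338), np.float64(0.0005577691866013911)])
(array([ 0.50830834, -0.3775482 ,  0.31275641]), [np.float64(0.0006094061259195933), np.float64(0.0006094061259196924)])
(array([ 0.2761545 , -0.25265066,  0.37954941]), [np.float64(0.006500117962607487), np.float64(0.006500117962607514)])
[[ 0.286 -0.052  0.411]
 [ 0.28  -0.149  0.391]
 [ 0.274 -0.247  0.37 ]
 [ 0.268 -0.345  0.35 ]
 [ 0.262 -0.443  0.33 ]]
```

```bash
cat > g.py <<'E'
# usage: g.py x y z yawdeg(of tool y axis, tool x straight down): prints shift/turn in pendant units
import sys; from h import *
def go(x,y,z,yaw):
    o=telemetry.get_obs(); Rm=R.from_quat(o["eef_rot"]).as_matrix(); a=np.radians(yaw)
    ty=np.array([np.cos(a),np.sin(a),0]); tx=np.array([0,0,-1.]); Rt=np.c_[tx,ty,np.cross(tx,ty)]
    d=Rm.T@(np.array([x,y,z])-o["tcp_pos"]); r=R.from_matrix(Rm.T@Rt).as_rotvec()
    print("t",round(o["time_s"],2),"tcp",o["tcp_pos"].round(4),"yaw",np.degrees(np.arctan2(Rm[1,1],Rm[0,1])).round(2),"down",Rm[:,0].round(4),"F",o["contact_force"].round(2),"open",round(o["opening"],4))
    print("units",(d/.12).round(4),(r/(np.pi/2)).round(4)," q",o["joint_pos"].round(2))
if __name__=="__main__": go(*map(float,sys.argv[1:5]))
E
python3 -m pendant '[-0.33,0,0,0,0,0,0, -0.66,0,0,0,0,0,0, -1,0,0,0,0,0,0, -1,0,0,0,0,0,0]'
python3 -m pendant '[-0.33,0,0,0,0,0,0, -0.66,0,0,0,0,0,0, -1,0,0,0,0,0,0, -1,0,0,0,0,0,0]'
python3 g.py 0.5 -0.1 0.46 -30;python3 g.py 0.4 -0.4 0.46 -65
```

```text
time_s: 1.03
tcp_pos: [0.2605, -0.5713, 0.3557]
eef_rot: [0.692, 0.146, -0.69, 0.154]
contact_force: [0.5, -0.8, 0.9]
opening: 0.0919
time_s: 1.37
tcp_pos: [0.2599, -0.57, 0.4755]
eef_rot: [0.692, 0.146, -0.69, 0.154]
contact_force: [0.2, -0.8, 0.9]
opening: 0.0921
t 1.37 tcp [ 0.2599 -0.57    0.4755] yaw -65.5 down [ 0.0059 -0.0106 -0.9999] F [ 0.25 -0.75  0.91] open 0.0921
units [ 0.0991 -2.7354 -3.445 ] [-0.3944  0.0018 -0.0077]  q [ 1.02  0.36  0.05  1.1  -0.02  1.68 -0.07]
t 1.37 tcp [ 0.2599 -0.57    0.4755] yaw -65.5 down [ 0.0059 -0.0106 -0.9999] F [ 0.25 -0.75  0.91] open 0.0921
units [ 0.1207 -0.8062 -1.6499] [-0.0055 -0.0006 -0.0077]  q [ 1.02  0.36  0.05  1.1  -0.02  1.68 -0.07]
```

```bash
python3 -m pendant '[0,-0.2,-0.25,0,0,0,0, 0,-0.4,-0.5,-0.04,0,0,0, 0,-0.6,-0.75,-0.06,0,0,0, 0,-0.8,-1,-0.09,0,0,0]'
python3 -m pendant '[0,-0.2,-0.25,0,0,0,0, 0,-0.4,-0.5,-0.04,0,0,0, 0,-0.6,-0.75,-0.06,0,0,0, 0,-0.8,-1,-0.09,0,0,0]'
python3 g.py 0.5 -0.1 0.46 -41
```

```text
time_s: 1.7
tcp_pos: [0.3291, -0.43, 0.4667]
eef_rot: [0.679, 0.199, -0.679, 0.199]
contact_force: [0.6, 0.4, 0.6]
opening: 0.0918
time_s: 2.03
tcp_pos: [0.3782, -0.2841, 0.4669]
eef_rot: [0.663, 0.246, -0.663, 0.247]
contact_force: [0.1, -0.5, 0.6]
opening: 0.092
t 2.03 tcp [ 0.3782 -0.2841  0.4669] yaw -49.21 down [ 5.e-04 -6.e-04 -1.e+00] F [ 0.15 -0.49  0.62] open 0.092
units [ 0.0569 -0.4986 -1.7711] [-0.0912  0.0001 -0.0005]  q [ 0.68  0.09 -0.17  1.46  0.01  1.59 -0.34]
```

```bash
python3 -m pendant '[0,-0.12,-0.3,0,0,0,0, 0.1,-0.25,-0.6,-0.04,0,0,0, 0.2,-0.35,-0.8,-0.06,0,0,0, 0.3,-0.5,-1,-0.09,0,0,0]'
python3 g.py 0.63 0.20 0.3 -41.3
```

```text
time_s: 2.37
tcp_pos: [0.4307, -0.1607, 0.4303]
eef_rot: [0.644, 0.293, -0.643, 0.293]
contact_force: [-0.3, -0.5, -0.0]
opening: 0.0918
t 2.37 tcp [ 0.4307 -0.1607  0.4303] yaw -41.06 down [ 9.e-04 -4.e-04 -1.e+00] F [-0.29 -0.5  -0.  ] open 0.0918
units [ 1.0861 -0.7232 -3.3575] [ 0.0027 -0.0002 -0.0006]  q [ 0.52  0.07 -0.31  1.56  0.02  1.51 -0.5 ]
```

```bash
python3 -m pendant '[0.1,-0.1,-0.25,0,0,0,0, 0.2,-0.15,-0.5,0,0,0,0, 0.3,-0.2,-0.75,0,0,0,0, 0.4,-0.24,-1,0,0,0,0]'
python3 -m pendant '[0.1,-0.1,-0.25,0,0,0,0, 0.2,-0.15,-0.5,0,0,0,0, 0.3,-0.2,-0.75,0,0,0,0, 0.4,-0.24,-1,0,0,0,0]'
python3 -m pendant '[0.1,-0.1,-0.2,0,0,0,0, 0.2,-0.15,-0.4,0,0,0,0, 0.26,-0.2,-0.6,0,0,0,0, 0.28,-0.24,-0.8,0,0,0,0, 0.28,-0.24,-0.8,0,0,0,0]'
python3 g.py 0.63 0.20 0.3 -41.3
python3 - <<'E'
from h import *
w=cams.snapshot("wrist"); cv2.imwrite("pics/w1.png",w["color"])
print(P(w,[(.64,.2114,.172),(.64,.2114,.115)]))
E
```

```text
time_s: 2.7
tcp_pos: [0.4875, -0.0515, 0.3825]
eef_rot: [0.644, 0.292, -0.644, 0.292]
contact_force: [0.3, 0.1, 0.4]
opening: 0.0918
time_s: 3.03
tcp_pos: [0.545, 0.0578, 0.3343]
eef_rot: [0.644, 0.292, -0.644, 0.292]
contact_force: [0.3, -1.0, 0.3]
opening: 0.092
time_s: 3.45
tcp_pos: [0.5864, 0.1524, 0.2996]
eef_rot: [-0.643, -0.295, 0.643, -0.293]
contact_force: [-0.7, 0.2, 0.2]
opening: 0.0919
t 3.45 tcp [0.5864 0.1524 0.2996] yaw -40.91 down [-0.0016  0.0026 -1.    ] F [-0.75  0.17  0.22] open 0.0919
units [-0.0026  0.0147 -0.5379] [ 0.0043 -0.0006  0.0019]  q [ 0.    0.41 -0.5   1.48  0.19  1.31 -1.23]
[[320.58749419  95.93025038]
 [320.21109344  97.30269127]]
```

View pics/w1.png

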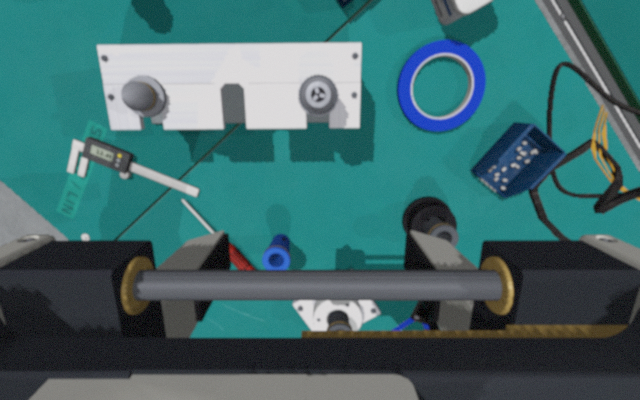

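The wrist view shows the chuck in the right slot at (319,95), the middle slot empty at (233,100) and the lathe centre at (142,97). The rack is well aligned with the image axes. I'll measure the rack from this view.

Run:
```python
from h import *
w=cams.snapshot("wrist"); g=cv2.cvtColor(w["color"],cv2.COLOR_BGR2HSV)
crop(w,"pics/w1c.png",90,30,280,110,2.8)
m=((g[...,1]<40)&(g[...,2]>200)).astype(np.uint8); m[180:]=0; m[:,:90]=0;m[:,370:]=0
cs=max(cv2.findContours(m,0,1)[0],key=cv2.contourArea); r=cv2.minAreaRect(cs); b=cv2.boxPoints(r)
q=np.array([onz(w,p,.115)[:2] for p in b]); print(b.round(1).tolist()); print(q.round(4)); 
for i in range(4): e=q[(i+1)%4]-q[i]; print(np.linalg.norm(e).round(4),np.degrees(np.arctan2(e[1],e[0])).round(2))
for n,uv,z in [("nose",(318.5,94.5),.172),("tip slot1 end",(233,84),.115)]: print(n,onz(w,uv,z))
```

```text
[[96.0, 42.599998474121094], [358.0, 40.400001525878906], [358.70001220703125, 124.5], [96.5999984741211, 126.5999984741211]]
[[0.5103 0.3878]
 [0.701  0.2245]
 [0.6521 0.163 ]
 [0.448  0.3373]]
0.2511 -40.58
0.0786 -128.49
0.2684 139.5
0.0802 39.05
nose [0.63920593 0.21086379 0.172     ]
tip slot1 end [0.5828958  0.27487504 0.115     ]
```

View pics/w1c.png

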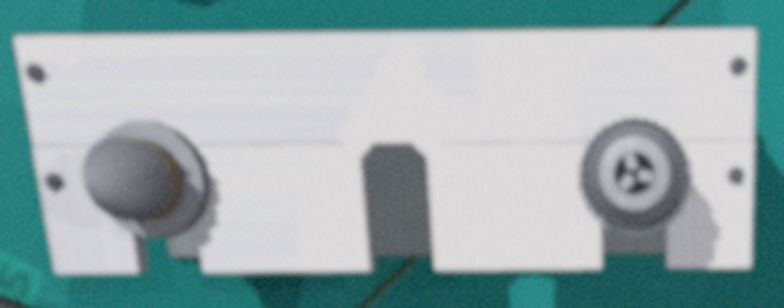

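```bash
python3 g.py 0.6395 0.211 0.235 -40.5
```

```text
t 3.55 tcp [0.586  0.1483 0.3006] yaw -41.1 down [-9.e-04  2.e-04 -1.e+00] F [-0.38 -0.57 -0.07] open 0.0914
units [ 0.5463 -0.0072 -0.6872] [-0.0066  0.0003  0.0005]  q [ 0.    0.4  -0.49  1.48  0.19  1.31 -1.22]
```

```bash
python3 -m pendant '[0.15,0,-0.25,-0.007,0,0,0, 0.3,-0.005,-0.5,-0.007,0,0,0, 0.45,-0.007,-0.687,-0.007,0,0,0, 0.546,-0.007,-0.687,-0.007,0,0,0, 0.546,-0.007,-0.687,-0.007,0,0,0, 0.546,-0.007,-0.687,-0.007,0,0,0]'
python3 g.py 0.6395 0.211 0.127 -40.5;python3 - <<'E'
from h import *
w=cams.snapshot("wrist"); cv2.imwrite("pics/w2.png",w["color"])
print(P(w,[(.6395,.211,.172),(.6395,.211,.115)]))
s=cams.snapshot("side"); crop(s,"pics/sd4.png",200,60,200,150,4)
E
```

```text
time_s: 4.05
tcp_pos: [0.6395, 0.2081, 0.2355]
eef_rot: [-0.642, -0.295, 0.643, -0.296]
contact_force: [0.0, -0.1, 1.6]
opening: 0.0917
t 4.05 tcp [0.6395 0.2081 0.2355] yaw -40.64 down [-9.0e-04 -1.5e-03 -1.0e+00] F [ 0.02 -0.09  1.64] open 0.0917
units [ 0.9043 -0.0155 -0.02  ] [-0.0016  0.0011 -0.0002]  q [-0.1   0.56 -0.47  1.4   0.26  1.25 -1.31]
[[315.35323663 208.37556156]
 [315.71838114 188.23198854]]
```

View pics/w2.png

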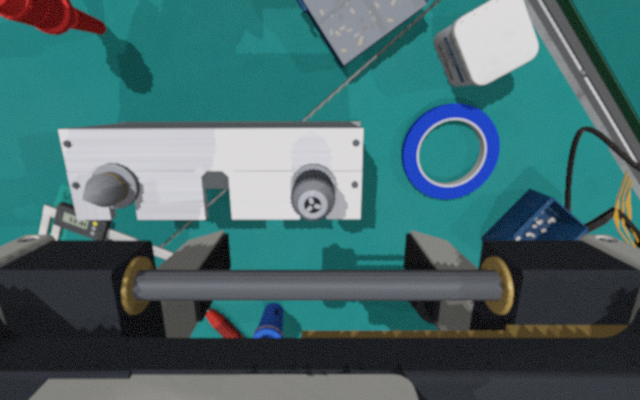

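View pics/sd4.png

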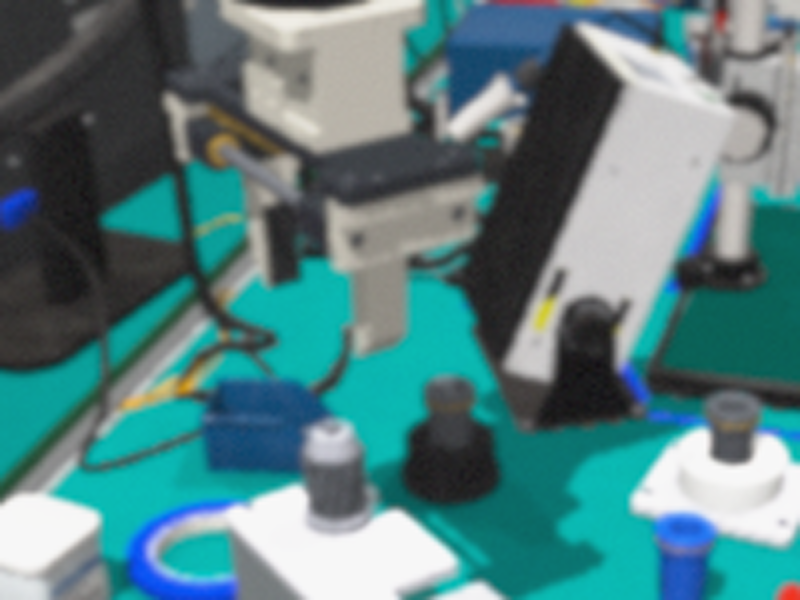

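```bash
python3 - <<'E'
from h import *
w=cams.snapshot("wrist"); crop(w,"pics/w2c.png",270,150,90,75,8)
print(onz(w,(313,205.5),.172));
E
python3 g.py 0.6395 0.211 0.127 -40.5
```

```text
[0.64010216 0.21373523 0.172     ]
t 4.2 tcp [0.6402 0.2088 0.2375] yaw -40.66 down [ 0.0023  0.     -1.    ] F [-0.29 -0.38  0.79] open 0.0915
units [ 0.9206 -0.018  -0.0087] [-0.0017 -0.001  -0.0011]  q [-0.1   0.55 -0.48  1.4   0.26  1.25 -1.31]
```

View pics/w2c.png

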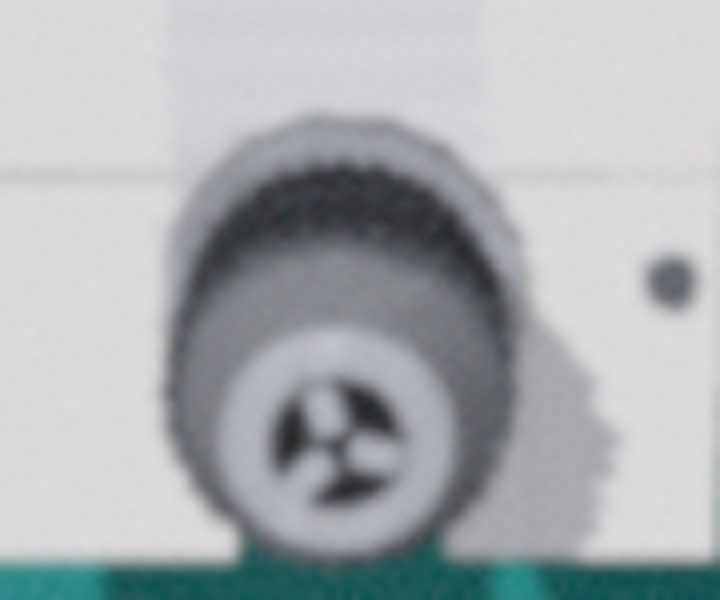

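```bash
python3 -m pendant '[0,-0.024,-0.026,0,0,0,0, 0.2,-0.024,-0.026,0,0,0,0, 0.4,-0.024,-0.026,0,0,0,0, 0.6,-0.024,-0.026,0,0,0,0, 0.75,-0.024,-0.026,0,0,0,0, 0.86,-0.024,-0.026,0,0,0,0, 0.91,-0.024,-0.026,0,0,0,0, 0.91,-0.024,-0.026,0,0,0,0]'
python3 g.py 0.640 0.213 0.128 -40.5;python3 - <<'E'
from h import *
w=cams.snapshot("wrist"); cv2.imwrite("pics/w3.png",w["color"])
s=cams.snapshot("side"); crop(s,"pics/sd5.png",200,80,180,140,4)
E
```

```text
time_s: 4.87
tcp_pos: [0.6392, 0.214, 0.1257]
eef_rot: [-0.642, -0.296, 0.643, -0.296]
contact_force: [-0.0, 0.2, -0.6]
opening: 0.0917
t 4.87 tcp [0.6392 0.214  0.1257] yaw -40.57 down [-1.2e-03 -6.0e-04 -1.0e+00] F [-0.    0.18 -0.65] open 0.0917
units [-0.0192  0.0103  0.0021] [-0.0008  0.0008  0.0003]  q [-0.12  0.65 -0.45  1.52  0.31  1.04 -1.36]
```

View pics/w3.png

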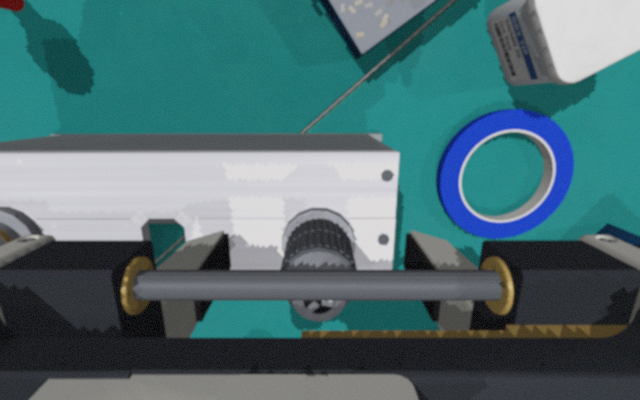

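View pics/sd5.png

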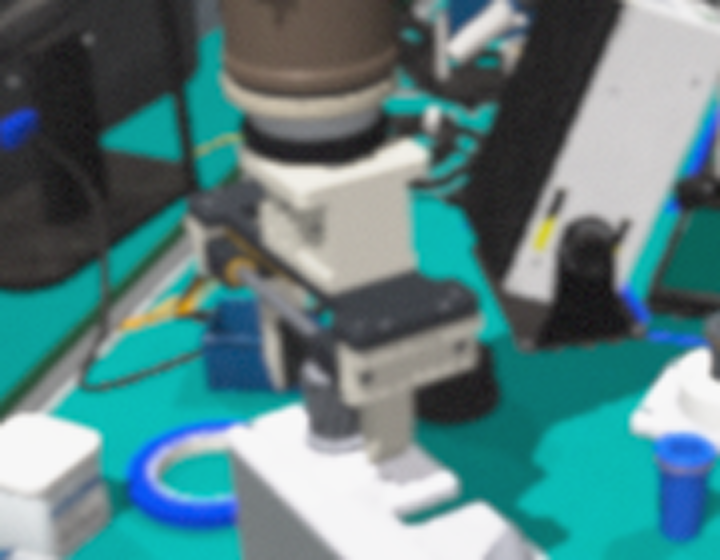

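Run:
```python
from h import *
w=cams.snapshot("wrist"); o=telemetry.get_obs(); t=o["tcp_pos"]; print(t)
print(P(w,[(t[0],t[1],.172),(t[0],t[1],.122)]))
crop(w,"pics/w3c.png",270,190,100,140,5)
s=cams.snapshot("side"); print(P(s,[(t[0],t[1],.172),(t[0],t[1],.115)])*4-np.array([800,320]))
```

```text
[0.64039116 0.21477536 0.12790715]
[[318.65493949 298.00003623]
 [318.23982761 245.10441997]]
[[329.40937965 347.42234721]
 [336.23339274 436.35624109]]
```

View pics/w3c.png

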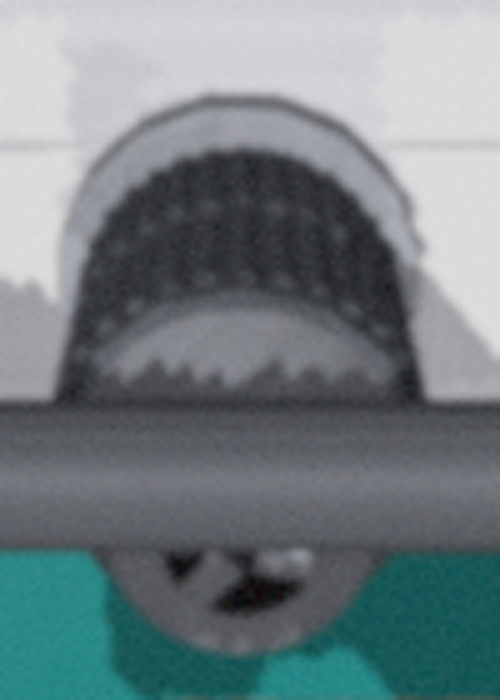

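```bash
python3 -m pendant '[0,0,0,0,0,0,0.4, 0,0,0,0,0,0,0.5, 0,0,0,0,0,0,0.6, 0,0,0,0,0,0,1, 0,0,0,0,0,0,1, 0,0,0,0,0,0,1, 0,0,0,0,0,0,1, 0,0,0,0,0,0,1, 0,0,0,0,0,0,1]' 60
python3 g.py 0.640 0.213 0.128 -40.5
```

```text
time_s: 5.82
tcp_pos: [0.6396, 0.2143, 0.1263]
eef_rot: [-0.642, -0.296, 0.642, -0.296]
contact_force: [0.3, -0.3, 0.7]
opening: 0.0362
t 5.82 tcp [0.6396 0.2143 0.1263] yaw -40.56 down [-1.e-04 -1.e-04 -1.e+00] F [ 0.31 -0.34  0.69] open 0.0362
units [-0.0138  0.0094  0.0058] [-0.0007  0.0001  0.    ]  q [-0.12  0.65 -0.45  1.52  0.31  1.04 -1.36]
```

```bash
python3 -m pendant '[0,0,0,0,0,0,1, 0,0,0,0,0,0,1, 0,0,0,0,0,0,1]' 60
python3 g.py 0.640 0.213 0.128 -40.5
```

```text
time_s: 6.07
tcp_pos: [0.6397, 0.2142, 0.1264]
eef_rot: [-0.642, -0.296, 0.642, -0.296]
contact_force: [0.4, 0.4, -0.4]
opening: 0.0319
t 6.07 tcp [0.6397 0.2142 0.1264] yaw -40.57 down [ 0.e+00 -1.e-04 -1.e+00] F [ 0.37  0.39 -0.41] open 0.0319
units [-0.0136  0.0089  0.006 ] [-0.0007  0.     -0.    ]  q [-0.12  0.65 -0.45  1.52  0.31  1.04 -1.36]
```

```bash
python3 -m pendant '[-0.03,0,0,0,0,0,1, -0.055,0,0,0,0,0,1, -0.055,0,0,0,0,0,1, -0.055,0,0,0,0,0,1]'
python3 -m pendant '[0,0,0.1,0,0,0,1, 0,0,0.25,0,0,0,1, 0,0,0.4,0,0,0,1, 0,0,0.6,0,0,0,1, 0,0,0.75,0,0,0,1, 0,0,0.75,0,0,0,1]'
python3 g.py 0.640 0.213 0.128 -40.5
python3 - <<'E'
from h import *
s=cams.snapshot("side"); crop(s,"pics/sd6.png",200,80,180,140,4)
E
```

```text
time_s: 6.4
tcp_pos: [0.6397, 0.2144, 0.1332]
eef_rot: [0.642, 0.296, -0.642, 0.296]
contact_force: [-0.6, 0.6, -3.1]
opening: 0.0318
time_s: 6.9
tcp_pos: [0.5789, 0.1419, 0.1326]
eef_rot: [-0.641, -0.294, 0.644, -0.296]
contact_force: [-0.8, -1.0, -3.1]
opening: 0.0325
t 6.9 tcp [0.5789 0.1419 0.1326] yaw -40.72 down [-0.0024 -0.0033 -1.    ] F [-0.85 -0.96 -3.13] open 0.0325
units [ 3.490e-02 -4.000e-04 -7.811e-01] [-0.0024  0.0026 -0.0002]  q [-0.    0.53 -0.48  1.72  0.29  0.96 -1.3 ]
```

View pics/sd6.png

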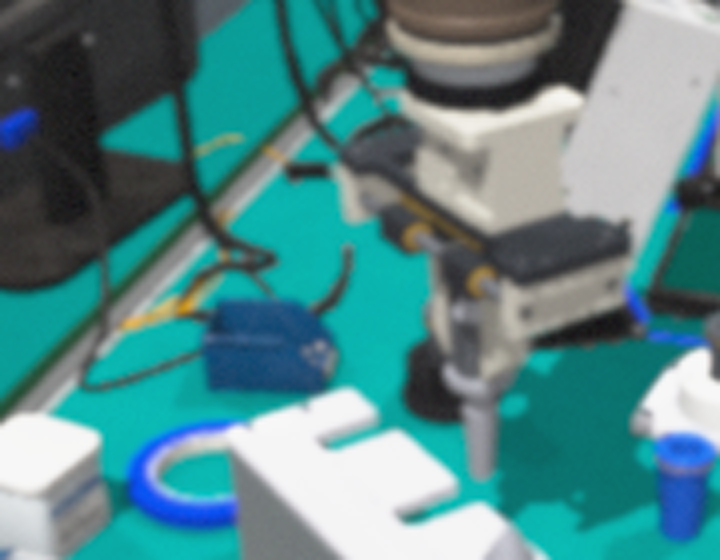

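```bash
python3 -m pendant '[-0.2,0,0,0,0,0,1, -0.45,0,0,0,0,0,1, -0.7,0,0,0,0,0,1, -0.9,0,0,0,0,0,1, -0.9,0,0,0,0,0,1]'
python3 g.py 0.456 -0.042 0.22 30
```

```text
time_s: 7.37
tcp_pos: [0.5838, 0.1483, 0.2467]
eef_rot: [0.645, 0.296, -0.639, 0.296]
contact_force: [1.6, 0.4, -3.0]
opening: 0.0323
t 7.37 tcp [0.5838 0.1483 0.2467] yaw -40.52 down [ 0.0084  0.0034 -1.    ] F [ 1.61  0.41 -3.  ] open 0.0323
units [0.208  0.2193 1.8993] [-0.7835 -0.0028 -0.0054]  q [ 0.02  0.43 -0.51  1.58  0.22  1.18 -1.24]
```

```bash
python3 -m pendant '[0.02,0.02,0.15,-0.07,0,0,1, 0.04,0.04,0.32,-0.14,0,0,1, 0.06,0.06,0.5,-0.21,0,0,1, 0.08,0.08,0.68,-0.28,0,0,1, 0.09,0.1,0.85,-0.35,0,0,1, 0.1,0.11,0.95,-0.39,0,0,1]'
python3 g.py 0.456 -0.042 0.22 30
```

```text
time_s: 7.87
tcp_pos: [0.5159, 0.0491, 0.2281]
eef_rot: [-0.521, -0.477, 0.523, -0.477]
contact_force: [0.3, -0.7, -3.8]
opening: 0.0319
t 7.87 tcp [0.5159 0.0491 0.2281] yaw -5.15 down [-1.4e-03 -9.0e-04 -1.0e+00] F [ 0.28 -0.7  -3.78] open 0.0319
units [ 0.0687 -0.4288  0.8008] [-0.3906  0.0004  0.001 ]  q [ 0.31  0.34 -0.65  1.79  0.23  1.09 -0.51]
```

```bash
python3 -m pendant '[0.01,-0.08,0.15,-0.07,0,0,1, 0.03,-0.16,0.3,-0.14,0,0,1, 0.04,-0.24,0.45,-0.21,0,0,1, 0.06,-0.32,0.6,-0.28,0,0,1, 0.07,-0.4,0.72,-0.35,0,0,1, 0.07,-0.43,0.8,-0.39,0,0,1, 0.07,-0.43,0.8,-0.39,0,0,1, 0.07,-0.43,0.8,-0.39,0,0,1]'
python3 g.py 0.456 -0.042 0.22 30
python3 - <<'E'
from h import *
s=cams.snapshot("scene"); crop(s,"pics/sc7.png",380,120,120,120,5)
s2=cams.snapshot("side"); crop(s2,"pics/sd7.png",330,80,120,120,5)
w=cams.snapshot("wrist"); cv2.imwrite("pics/w7.png",w["color"])
t=telemetry.get_obs()["tcp_pos"]; print(t)
for q,x0,y0 in((s,380,120),(s2,330,80)): print((P(q,[(t[0],t[1],t[2]-.0794),(t[0],t[1],.074)])-[x0,y0]+.5)*5)
E
```

```text
time_s: 8.53
tcp_pos: [0.4567, -0.0399, 0.2204]
eef_rot: [0.356, 0.611, -0.356, 0.611]
contact_force: [-0.6, -0.3, -3.2]
opening: 0.0319
t 8.53 tcp [ 0.4567 -0.0399  0.2204] yaw 29.49 down [ 2.e-04  4.e-04 -1.e+00] F [-0.61 -0.26 -3.19] open 0.0319
units [ 0.0032 -0.0135  0.012 ] [-0.0057 -0.0002 -0.0003]  q [ 0.61  0.26 -0.77  1.92  0.21  1.04  0.27]
[ 0.45710358 -0.03884021  0.22062853]
[[298.7011097  340.64870667]
 [265.51300636 439.28997143]]
[[274.23751516 295.50066348]
 [264.7408729  409.87147816]]
```

View pics/sc7.png

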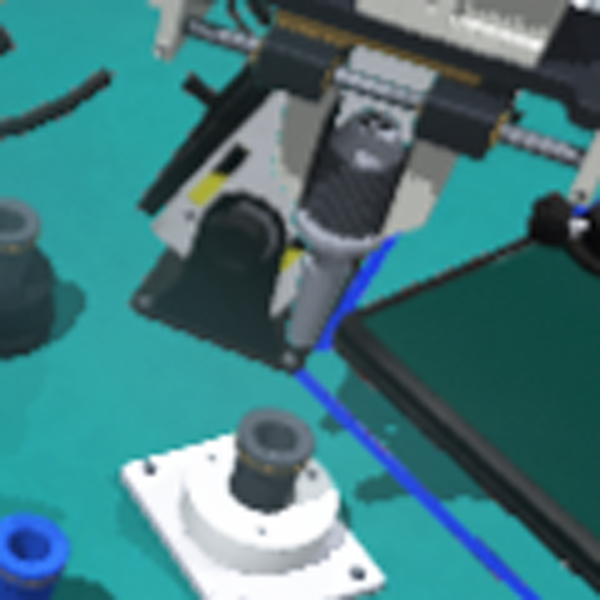

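View pics/sd7.png

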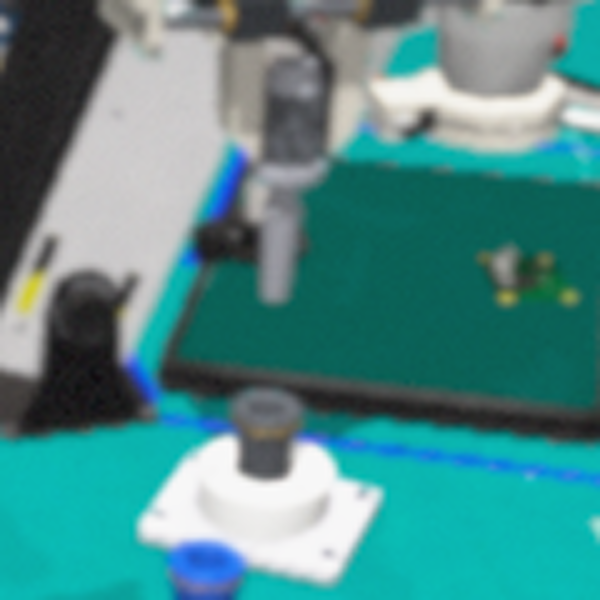

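View pics/w7.png

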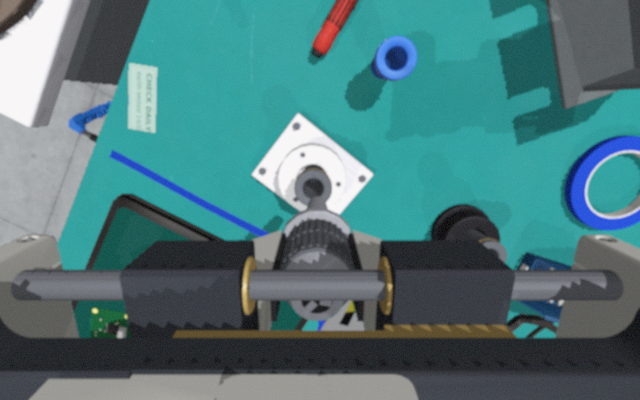

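Run:
```python
from h import *
s=cams.snapshot("scene"); s2=cams.snapshot("side")
a=cv2.resize(s["color"][170:230,415:455],None,fx=9,fy=9,interpolation=2); b=cv2.resize(s2["color"][125:185,365:405],None,fx=9,fy=9,interpolation=2)
cv2.imwrite("pics/tip8.png",np.hstack([a,b]))
t=telemetry.get_obs()["tcp_pos"]; print(t)
for q,x0,y0,x1 in((s,415,170,0),(s2,365,125,360)): print((P(q,[(t[0],t[1],t[2]-.0794),(t[0],t[1],.074)])-[x0,y0]+.5)*9+[x1,0])
```

```text
[ 0.45693243 -0.03897454  0.22060841]
[[223.50227202 163.46961081]
 [163.73201397 340.96596003]]
[[539.2898335  126.82979948]
 [522.17880287 332.62566016]]
```

View pics/tip8.png

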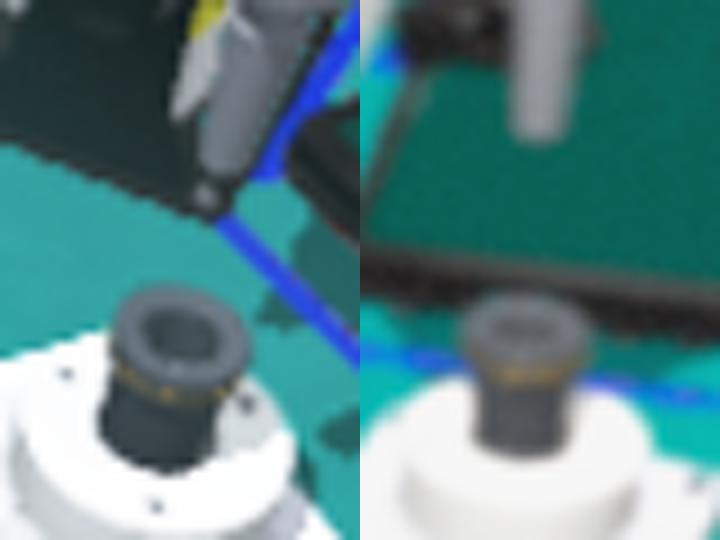

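Run:
```python
from h import *
s=cams.snapshot("scene"); s2=cams.snapshot("side"); w=cams.snapshot("wrist")
t=telemetry.get_obs()["tcp_pos"]; u=(t[0],t[1],.074)
a=P(s,u)[0]+[1.92,-.7]; b=P(s2,u)[0]+[.67,-.9]
print(t,onz(s,a,.074),onz(s2,b,.074),tri([ray(s,a),ray(s2,b)]))
crop(w,"pics/w8.png",260,110,120,110,6)
print((P(w,[u,(t[0],t[1],t[2]-.0794)])-[260,110]+.5)*6)
```

```text
[ 0.45667725 -0.03940814  0.22058724] [ 0.45627581 -0.04503695  0.074     ] [ 0.45571247 -0.04475147  0.074     ] (array([ 0.45586183, -0.04464191,  0.07425274]), [np.float64(0.00023926949579528126), np.float64(0.00023926949579534986)])
[[347.29121611 454.23530103]
 [348.20503545 581.06861694]]
```

View pics/w8.png

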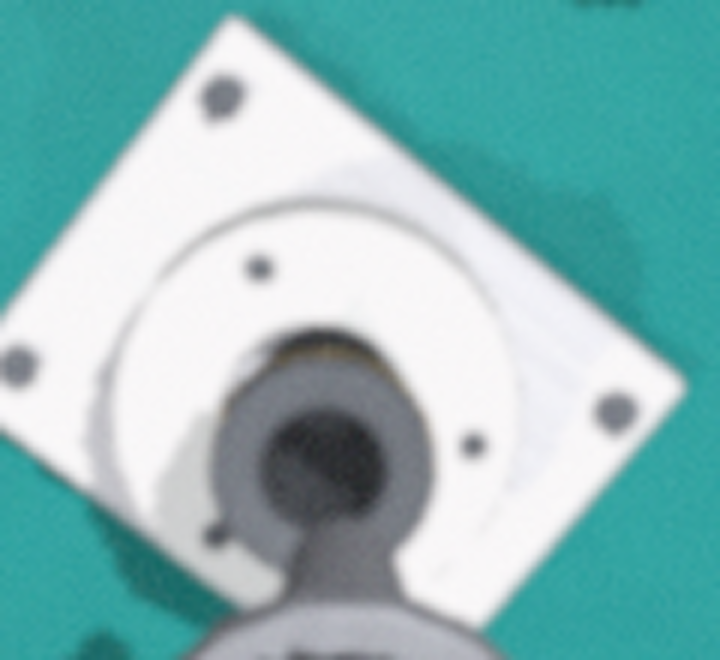

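```bash
python3 -m pendant '[0.05,-0.03,0.03,0,0,0,1, 0.15,-0.03,0.03,0,0,0,1, 0.25,-0.03,0.03,0,0,0,1, 0.35,-0.03,0.03,0,0,0,1, 0.43,-0.03,0.03,0,0,0,1, 0.46,-0.03,0.03,0,0,0,1, 0.46,-0.03,0.03,0,0,0,1, 0.46,-0.03,0.03,0,0,0,1]'
python3 - <<'E'
from h import *
s=cams.snapshot("scene"); s2=cams.snapshot("side"); w=cams.snapshot("wrist")
a=cv2.resize(s["color"][180:230,415:455],None,fx=9,fy=9,interpolation=2); b=cv2.resize(s2["color"][135:185,365:405],None,fx=9,fy=9,interpolation=2)
cv2.imwrite("pics/tip9.png",np.hstack([a,b]))
crop(w,"pics/w9.png",250,110,140,130,5)
t=telemetry.get_obs()["tcp_pos"]; print(t)
for q,x0,y0,x1 in((s,415,180,0),(s2,365,135,360)): print((P(q,[(t[0],t[1],t[2]-.0794),(t[0],t[1],.074)])-[x0,y0]+.5)*9+[x1,0])
E
```

```text
time_s: 9.6
tcp_pos: [0.4553, -0.0448, 0.1655]
eef_rot: [0.355, 0.611, -0.355, 0.611]
contact_force: [0.3, 0.2, -2.6]
opening: 0.032
[ 0.45557482 -0.04479738  0.16596957]
[[194.79768839 215.02613   ]
 [183.92457037 246.74403292]]
[[532.92390533 196.62944845]
 [529.7777923  233.92418628]]
```

View pics/tip9.png

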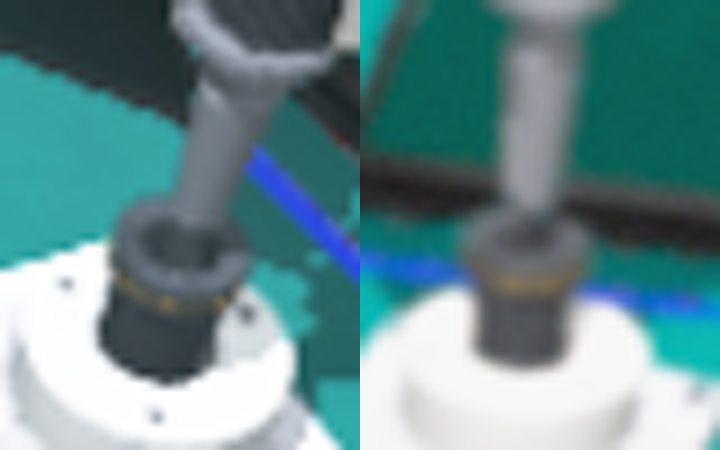

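View pics/w9.png

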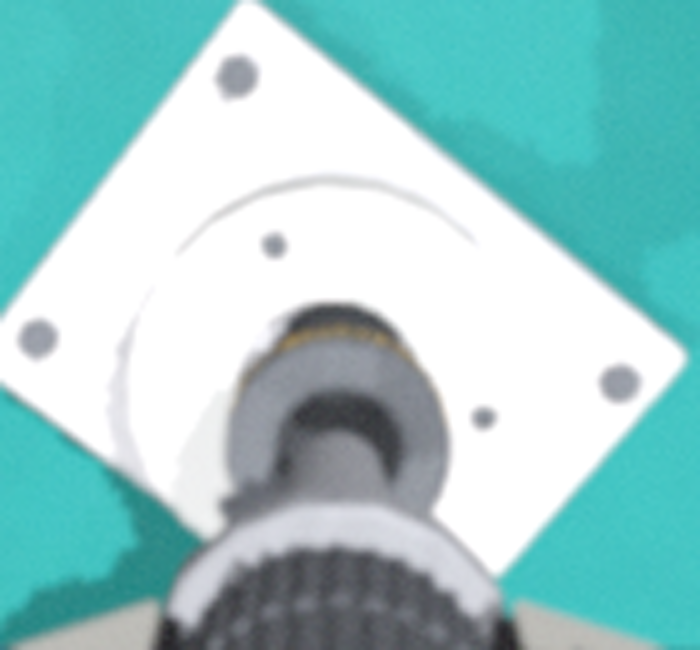

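```bash
python3 -m pendant '[0.04,0,0,0,0,0,1, 0.08,0,0,0,0,0,1, 0.12,0,0,0,0,0,1, 0.15,0,0,0,0,0,1, 0.17,0,0,0,0,0,1, 0.17,0,0,0,0,0,1]'
python3 -m pendant '[0.04,0,0,0,0,0,1, 0.08,0,0,0,0,0,1, 0.12,0,0,0,0,0,1, 0.15,0,0,0,0,0,1, 0.17,0,0,0,0,0,1, 0.17,0,0,0,0,0,1]'
python3 - <<'E'
from h import *
s=cams.snapshot("scene"); s2=cams.snapshot("side")
a=cv2.resize(s["color"][170:230,415:455],None,fx=9,fy=9,interpolation=2); b=cv2.resize(s2["color"][130:190,365:405],None,fx=9,fy=9,interpolation=2)
cv2.imwrite("pics/tip10.png",np.hstack([a,b]))
o=telemetry.get_obs(); print(o["tcp_pos"],o["contact_force"],R.from_quat(o["eef_rot"]).as_matrix()[:,0])
E
```

```text
time_s: 10.25
tcp_pos: [0.4547, -0.0448, 0.1443]
eef_rot: [0.355, 0.612, -0.356, 0.611]
contact_force: [-0.4, -0.7, -2.3]
opening: 0.0322
time_s: 10.75
tcp_pos: [0.4549, -0.0448, 0.1241]
eef_rot: [0.355, 0.611, -0.356, 0.611]
contact_force: [-0.8, 0.7, -2.4]
opening: 0.0321
[ 0.45509449 -0.04478189  0.12453453] [ 0.04157872  0.8903664  -2.85525142] [-2.36443216e-04  4.53526932e-05 -9.99999971e-01]
```

View pics/tip10.png

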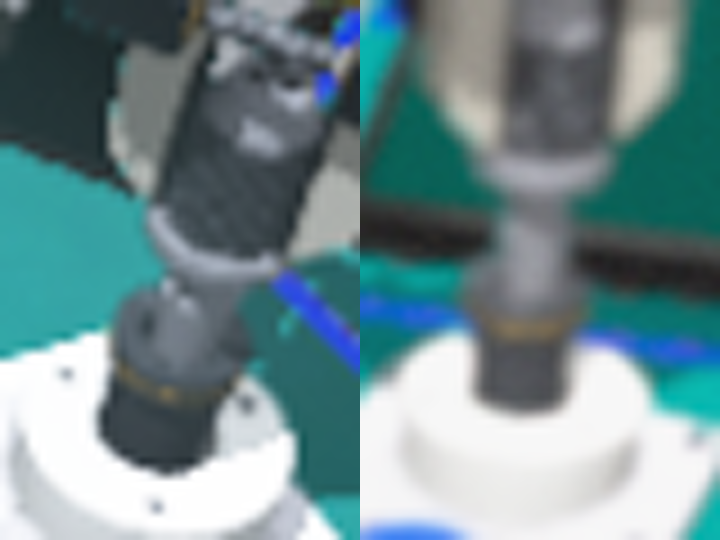

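```bash
python3 -m pendant '[0.02,0,0,0,0,0,1, 0.04,0,0,0,0,0,1, 0.06,0,0,0,0,0,1, 0.075,0,0,0,0,0,1, 0.08,0,0,0,0,0,1, 0.08,0,0,0,0,0,1, 0.08,0,0,0,0,0,1]'
for i in 1 2 3; do python3 -m pendant '[0,0,0,0,0,0,1]' | egrep 'tcp_pos|force'; done
```

```text
time_s: 11.43
tcp_pos: [0.4553, -0.0448, 0.115]
eef_rot: [0.356, 0.611, -0.355, 0.611]
contact_force: [0.8, -0.4, -2.7]
opening: 0.0321
tcp_pos: [0.4553, -0.0448, 0.1151]
contact_force: [0.6, -0.2, -2.1]
tcp_pos: [0.4552, -0.0448, 0.1151]
contact_force: [1.4, 0.3, -1.7]
tcp_pos: [0.4552, -0.0448, 0.1151]
contact_force: [1.1, -0.2, -2.4]
```

```bash
f(){ egrep 'tcp_pos|force'|tr '\n' ' '; echo; }
python3 -m pendant '[0.004,0,0,0,0,0,1, 0.008,0,0,0,0,0,1, 0.008,0,0,0,0,0,1]'|f
python3 -m pendant '[0.004,0,0,0,0,0,1, 0.008,0,0,0,0,0,1, 0.008,0,0,0,0,0,1]'|f
python3 -m pendant '[0.004,0,0,0,0,0,1, 0.008,0,0,0,0,0,1, 0.008,0,0,0,0,0,1]'|f
python3 -m pendant '[0.004,0,0,0,0,0,1, 0.008,0,0,0,0,0,1, 0.008,0,0,0,0,0,1]'|f
```

```text
tcp_pos: [0.4551, -0.0449, 0.114] contact_force: [0.1, -0.8, -3.7] 
tcp_pos: [0.4551, -0.0448, 0.113] contact_force: [0.4, -1.2, -3.9] 
tcp_pos: [0.4551, -0.0449, 0.112] contact_force: [1.4, -0.5, -2.9] 
tcp_pos: [0.4551, -0.0448, 0.1111] contact_force: [1.2, -0.0, -2.2]
```

```bash
f(){ egrep 'tcp_pos|force'|tr '\n' ' '; echo; }
python3 -m pendant '[0.002,0,0,0,0,0,1, 0.004,0,0,0,0,0,1, 0.004,0,0,0,0,0,1]'|f
python3 -m pendant '[0.002,0,0,0,0,0,1, 0.004,0,0,0,0,0,1, 0.004,0,0,0,0,0,1]'|f
```

```text
tcp_pos: [0.4552, -0.0449, 0.1107] contact_force: [1.2, 0.3, -2.7] 
tcp_pos: [0.4551, -0.0449, 0.1102] contact_force: [1.5, 0.2, -2.2]
```

```bash
f(){ egrep 'tcp_pos|force'|tr '\n' ' '; echo; }
python3 -m pendant '[0.002,0,0,0,0,0,1, 0.004,0,0,0,0,0,1, 0.004,0,0,0,0,0,1]'|f
python3 -m pendant '[0.002,0,0,0,0,0,1, 0.004,0,0,0,0,0,1, 0.004,0,0,0,0,0,1]'|f
```

```text
tcp_pos: [0.4551, -0.0449, 0.1097] contact_force: [0.2, -0.0, -4.0] 
tcp_pos: [0.4551, -0.0449, 0.1092] contact_force: [1.2, -0.0, -2.2]
```

```bash
python3 -m pendant '[0.002,0,0,0,0,0,1, 0.004,0,0,0,0,0,1, 0.004,0,0,0,0,0,1]'
```

```text
time_s: 13.93
tcp_pos: [0.4551, -0.0448, 0.1087]
eef_rot: [0.355, 0.611, -0.355, 0.611]
contact_force: [0.1, 0.4, -2.0]
opening: 0.0322
```

```bash
python3 -m pendant '[0.002,0,0,0,0,0,1, 0.004,0,0,0,0,0,1, 0.004,0,0,0,0,0,1]'
```

```text
time_s: 14.18
tcp_pos: [0.4551, -0.0448, 0.1082]
eef_rot: [0.355, 0.611, -0.355, 0.611]
contact_force: [0.8, -1.4, -2.4]
opening: 0.032
```

```bash
python3 -m pendant '[0.002,0,0,0,0,0,1, 0.004,0,0,0,0,0,1, 0.004,0,0,0,0,0,1]'
```

```text
time_s: 14.43
tcp_pos: [0.4552, -0.0449, 0.1078]
eef_rot: [0.355, 0.611, -0.356, 0.611]
contact_force: [1.0, -0.1, -1.9]
opening: 0.0321
```

```bash
python3 -m pendant '[0.002,0,0,0,0,0,1, 0.004,0,0,0,0,0,1, 0.004,0,0,0,0,0,1]'
```

```text
time_s: 14.68
tcp_pos: [0.4551, -0.0448, 0.1073]
eef_rot: [0.355, 0.611, -0.355, 0.611]
contact_force: [2.3, 0.1, -2.5]
opening: 0.0321
```

```bash
python3 -m pendant '[0.002,0,0,0,0,0,1, 0.004,0,0,0,0,0,1, 0.004,0,0,0,0,0,1]'
```

```text
time_s: 14.93
tcp_pos: [0.4551, -0.0448, 0.1068]
eef_rot: [0.355, 0.611, -0.356, 0.611]
contact_force: [1.6, 0.2, -2.6]
opening: 0.0322
```

```bash
python3 -m pendant '[0.002,0,0,0,0,0,1, 0.004,0,0,0,0,0,1, 0.004,0,0,0,0,0,1]'
```

```text
time_s: 15.18
tcp_pos: [0.4552, -0.0448, 0.1063]
eef_rot: [0.356, 0.611, -0.355, 0.611]
contact_force: [1.6, 0.2, -2.9]
opening: 0.0316
```

```bash
python3 -m pendant '[0.002,0,0,0,0,0,1, 0.004,0,0,0,0,0,1, 0.004,0,0,0,0,0,1]'
```

```text
time_s: 15.43
tcp_pos: [0.4552, -0.0448, 0.1059]
eef_rot: [0.356, 0.611, -0.355, 0.611]
contact_force: [1.3, 1.2, -2.8]
opening: 0.0322
```

```bash
python3 -m pendant '[0.002,0,0,0,0,0,1, 0.004,0,0,0,0,0,1, 0.004,0,0,0,0,0,1]'
```

```text
time_s: 15.68
tcp_pos: [0.4551, -0.0448, 0.1054]
eef_rot: [0.355, 0.611, -0.355, 0.611]
contact_force: [2.0, -0.2, -2.5]
opening: 0.0321
```

```bash
python3 -m pendant '[0.002,0,0,0,0,0,1, 0.004,0,0,0,0,0,1, 0.004,0,0,0,0,0,1]'
```

```text
time_s: 15.93
tcp_pos: [0.4551, -0.0449, 0.1049]
eef_rot: [0.355, 0.611, -0.356, 0.611]
contact_force: [2.4, -0.6, -1.9]
opening: 0.0319
```

```bash
python3 -m pendant '[0.002,0,0,0,0,0,1, 0.004,0,0,0,0,0,1, 0.004,0,0,0,0,0,1]'
```

```text
time_s: 16.18
tcp_pos: [0.4551, -0.0449, 0.1044]
eef_rot: [0.355, 0.611, -0.356, 0.611]
contact_force: [1.5, 0.3, -2.3]
opening: 0.032
```

```bash
python3 -m pendant '[0.002,0,0,0,0,0,1, 0.004,0,0,0,0,0,1, 0.004,0,0,0,0,0,1]'
```

```text
time_s: 16.43
tcp_pos: [0.4551, -0.0448, 0.1039]
eef_rot: [0.355, 0.611, -0.356, 0.611]
contact_force: [2.7, 0.7, -1.7]
opening: 0.0317
```

```bash
python3 -m pendant '[0.002,0,0,0,0,0,1, 0.004,0,0,0,0,0,1, 0.004,0,0,0,0,0,1]'
```

```text
time_s: 16.68
tcp_pos: [0.4551, -0.0449, 0.1034]
eef_rot: [0.355, 0.611, -0.356, 0.611]
contact_force: [1.5, -0.8, -2.0]
opening: 0.032
```

```bash
python3 -m pendant '[0.002,0,0,0,0,0,1, 0.004,0,0,0,0,0,1, 0.004,0,0,0,0,0,1]'
```

```text
time_s: 16.93
tcp_pos: [0.4551, -0.0449, 0.103]
eef_rot: [0.355, 0.611, -0.356, 0.611]
contact_force: [1.2, -0.2, -3.0]
opening: 0.0321
```

```bash
python3 -m pendant '[0.002,0,0,0,0,0,1, 0.004,0,0,0,0,0,1, 0.004,0,0,0,0,0,1]'
```

```text
time_s: 17.18
tcp_pos: [0.4551, -0.0449, 0.1025]
eef_rot: [0.355, 0.611, -0.355, 0.611]
contact_force: [0.5, 0.6, -2.7]
opening: 0.0324
```

```bash
python3 -m pendant '[0.002,0,0,0,0,0,1, 0.004,0,0,0,0,0,1, 0.004,0,0,0,0,0,1]'
```

```text
time_s: 17.43
tcp_pos: [0.4552, -0.0448, 0.102]
eef_rot: [0.355, 0.611, -0.355, 0.611]
contact_force: [1.5, -0.9, -2.9]
opening: 0.032
```

```bash
python3 -m pendant '[0.002,0,0,0,0,0,1, 0.004,0,0,0,0,0,1, 0.004,0,0,0,0,0,1]'
```

```text
time_s: 17.68
tcp_pos: [0.4552, -0.0449, 0.1016]
eef_rot: [0.356, 0.611, -0.356, 0.611]
contact_force: [2.8, -1.1, -1.0]
opening: 0.0325
```

```bash
python3 -m pendant '[0.002,0,0,0,0,0,1, 0.004,0,0,0,0,0,1, 0.004,0,0,0,0,0,1]'
```

```text
time_s: 17.93
tcp_pos: [0.4552, -0.0449, 0.1011]
eef_rot: [0.356, 0.611, -0.355, 0.611]
contact_force: [1.9, 0.3, -0.7]
opening: 0.0319
```

```bash
python3 -m pendant '[0.002,0,0,0,0,0,1, 0.004,0,0,0,0,0,1, 0.004,0,0,0,0,0,1]'
```

```text
time_s: 18.18
tcp_pos: [0.4553, -0.0448, 0.1007]
eef_rot: [0.356, 0.611, -0.355, 0.611]
contact_force: [2.7, -0.3, 0.8]
opening: 0.0321
```

```bash
python3 -m pendant '[0.001,0.003,0.002,0,0,0,1, 0.002,0.006,0.004,0,0,0,1, 0.002,0.006,0.004,0,0,0,1, 0.002,0.006,0.004,0,0,0,1]'
```

```text
time_s: 18.52
tcp_pos: [0.4556, -0.0449, 0.1003]
eef_rot: [0.355, 0.611, -0.356, 0.611]
contact_force: [0.2, -1.4, 2.6]
opening: 0.032
```

```bash
python3 -m pendant '[0.002,0,0,0,0,0,1, 0.004,0,0,0,0,0,1, 0.004,0,0,0,0,0,1, 0.004,0,0,0,0,0,1]'
```

```text
time_s: 18.85
tcp_pos: [0.4557, -0.0449, 0.0998]
eef_rot: [0.355, 0.611, -0.356, 0.611]
contact_force: [-1.7, -0.5, 3.6]
opening: 0.0321
```

```bash
python3 - <<'E'
from h import *
s=cams.snapshot("scene"); s2=cams.snapshot("side")
a=cv2.resize(s["color"][170:230,415:455],None,fx=9,fy=9,interpolation=2); b=cv2.resize(s2["color"][130:190,365:405],None,fx=9,fy=9,interpolation=2)
cv2.imwrite("pics/tip11.png",np.hstack([a,b]))
o=telemetry.get_obs(); print(o["tcp_pos"],o["contact_force"],R.from_quat(o["eef_rot"]).as_matrix()[:,0])
E
python3 -m pendant '[0.002,0,0,0,0,0,1, 0.004,0,0,0,0,0,1, 0.004,0,0,0,0,0,1, 0.004,0,0,0,0,0,1]'
```

```text
[ 0.45572663 -0.04497284  0.09980123] [-1.75666001 -0.9384018   3.34243052] [-5.08858344e-04 -1.73722805e-04 -9.99999855e-01]
time_s: 19.28
tcp_pos: [0.4558, -0.045, 0.0994]
eef_rot: [0.355, 0.611, -0.356, 0.611]
contact_force: [-2.9, -0.9, 5.1]
opening: 0.0325
```

View pics/tip11.png

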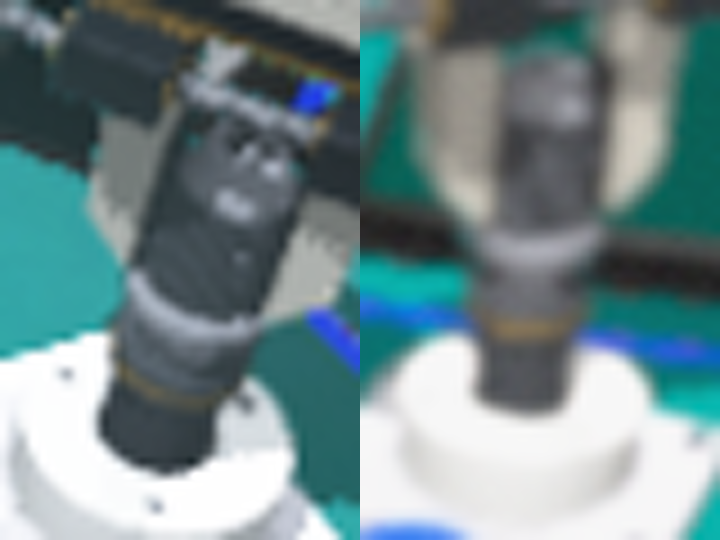

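```bash
f(){ egrep 'tcp_pos|force'|tr '\n' ' '; echo; }
for i in 1 2 3 4; do python3 -m pendant '[0,0,0,0,0,0,1, 0,0,0,0,0,0,1]'|f; done
```

```text
tcp_pos: [0.4558, -0.045, 0.0994] contact_force: [-2.4, -0.6, 5.7] 
tcp_pos: [0.4558, -0.045, 0.0994] contact_force: [-2.7, -1.6, 5.7] 
tcp_pos: [0.4558, -0.045, 0.0994] contact_force: [-1.9, -1.5, 4.6] 
tcp_pos: [0.4558, -0.045, 0.0994] contact_force: [-2.5, 0.5, 5.4]
```

```bash
f(){ egrep 'tcp_pos|force'|tr '\n' ' '; echo; }
python3 -m pendant '[0.004,-0.003,-0.002,0,0,0,1, 0.008,-0.003,-0.002,0,0,0,1, 0.008,-0.003,-0.002,0,0,0,1, 0.008,-0.003,-0.002,0,0,0,1]'|f
python3 -m pendant '[0.004,0,0,0,0,0,1, 0.008,0,0,0,0,0,1, 0.008,0,0,0,0,0,1]'|f
```

```text
tcp_pos: [0.4557, -0.0449, 0.0986] contact_force: [-2.3, -1.7, 7.6] 
tcp_pos: [0.4558, -0.0449, 0.0979] contact_force: [-3.2, -1.9, 10.0]
```

```bash
f(){ egrep 'tcp_pos|force'|tr '\n' ' '; echo; }
python3 -m pendant '[0.004,-0.003,-0.002,0,0,0,1, 0.008,-0.004,-0.003,0,0,0,1, 0.008,-0.004,-0.003,0,0,0,1, 0.008,-0.004,-0.003,0,0,0,1]'|f
python3 -m pendant '[0.004,0,0,0,0,0,1, 0.008,0,0,0,0,0,1, 0.008,0,0,0,0,0,1]'|f
```

```text
tcp_pos: [0.4557, -0.0449, 0.0973] contact_force: [-2.1, -1.6, 13.8] 
tcp_pos: [0.4558, -0.0449, 0.0966] contact_force: [-4.6, -1.1, 19.3]
```

```bash
f(){ egrep 'tcp_pos|force|time'|tr '\n' ' '; echo; }
for i in 1 2 3 4; do python3 -m pendant '[0,0,0,0,0,0,1, 0,0,0,0,0,0,1]'|f; done
```

```text
time_s: 21.28 tcp_pos: [0.4558, -0.0449, 0.0966] contact_force: [-4.2, -0.6, 19.2] 
time_s: 21.45 tcp_pos: [0.4558, -0.0449, 0.0966] contact_force: [-4.0, -1.3, 18.5] 
time_s: 21.62 tcp_pos: [0.4558, -0.0449, 0.0966] contact_force: [-4.2, -1.0, 19.2] 
time_s: 21.78 tcp_pos: [0.4558, -0.0449, 0.0966] contact_force: [-4.2, -1.3, 19.6]
```

```bash
f(){ egrep 'tcp_pos|force|time'|tr '\n' ' '; echo; }
python3 -m pendant '[-0.008,0,0,0,0,0,1, -0.016,0,0,0,0,0,1, -0.016,0,0,0,0,0,1]'|f
python3 -m pendant '[-0.008,0,0,0,0,0,1, -0.016,0,0,0,0,0,1, -0.016,0,0,0,0,0,1]'|f
python3 -m pendant '[-0.008,0,0,0,0,0,1, -0.016,0,0,0,0,0,1, -0.016,0,0,0,0,0,1]'|f
python3 - <<'E'
from h import *
s=cams.snapshot("scene"); s2=cams.snapshot("side")
a=cv2.resize(s["color"][170:230,415:455],None,fx=9,fy=9,interpolation=2); b=cv2.resize(s2["color"][130:190,365:405],None,fx=9,fy=9,interpolation=2)
cv2.imwrite("pics/tip12.png",np.hstack([a,b]))
E
```

```text
time_s: 22.03 tcp_pos: [0.4545, -0.0448, 0.0971] contact_force: [0.5, -0.6, -6.0] 
time_s: 22.28 tcp_pos: [0.4549, -0.0447, 0.0993] contact_force: [-0.2, -0.4, -5.4] 
time_s: 22.53 tcp_pos: [0.455, -0.0448, 0.1014] contact_force: [-0.3, -1.0, -5.4]
```

View pics/tip12.png

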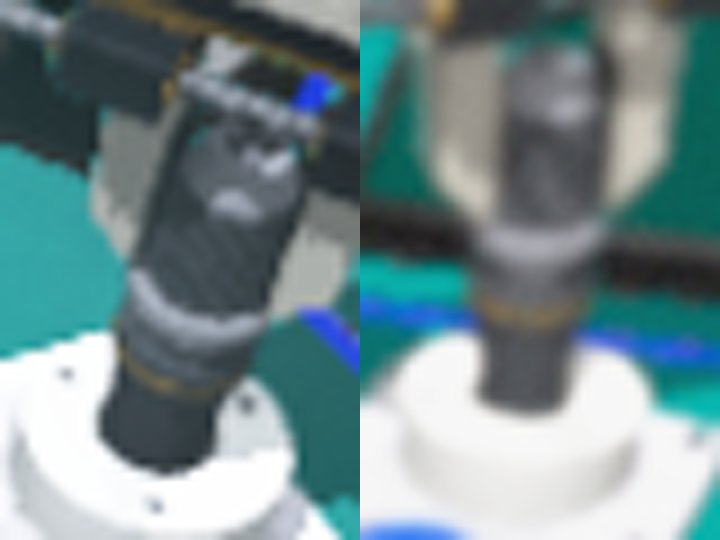

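```bash
f(){ egrep 'tcp_pos|force|time|open'|tr '\n' ' '; echo; }
python3 -m pendant '[-0.04,0,0,0,0,0,1, -0.1,0,0,0,0,0,1, -0.17,0,0,0,0,0,1, -0.25,0,0,0,0,0,1, -0.33,0,0,0,0,0,1, -0.41,0,0,0,0,0,1, -0.49,0,0,0,0,0,1, -0.55,0,0,0,0,0,1, -0.59,0,0,0,0,0,1, -0.6,0,0,0,0,0,1, -0.6,0,0,0,0,0,1]'|f
python3 - <<'E'
from h import *
s=cams.snapshot("scene"); s2=cams.snapshot("side")
a=cv2.resize(s["color"][140:220,415:465],None,fx=7,fy=7,interpolation=2); b=cv2.resize(s2["color"][90:170,360:410],None,fx=7,fy=7,interpolation=2)
cv2.imwrite("pics/tip13.png",np.hstack([a,b]))
o=telemetry.get_obs(); t=o["tcp_pos"]; print(t,o["contact_force"],R.from_quat(o["eef_rot"]).as_matrix()[:,0])
g=t[2]+.0186
for q,x0,y0,x1 in((s,415,140,0),(s2,360,90,350)): print(((P(q,[(t[0],t[1],g+.027),(t[0],t[1],g-.0265),(t[0],t[1],g-.046),(t[0],t[1],g-.11)])-[x0,y0]+.5)*7+[x1,0]).round(0))
E
```

```text
time_s: 23.55 tcp_pos: [0.4551, -0.0449, 0.1736] contact_force: [-0.6, -0.4, -5.8] opening: 0.0322 
[ 0.45465367 -0.04489179  0.17296136] [-0.22749201 -0.52997122 -5.9067134 ] [-6.95015181e-04 -2.38951630e-05 -9.99999758e-01]
[[254. 156.]
 [211. 283.]
 [196. 326.]
 [150. 459.]]
[[550. 139.]
 [538. 278.]
 [534. 327.]
 [521. 480.]]
```

View pics/tip13.png

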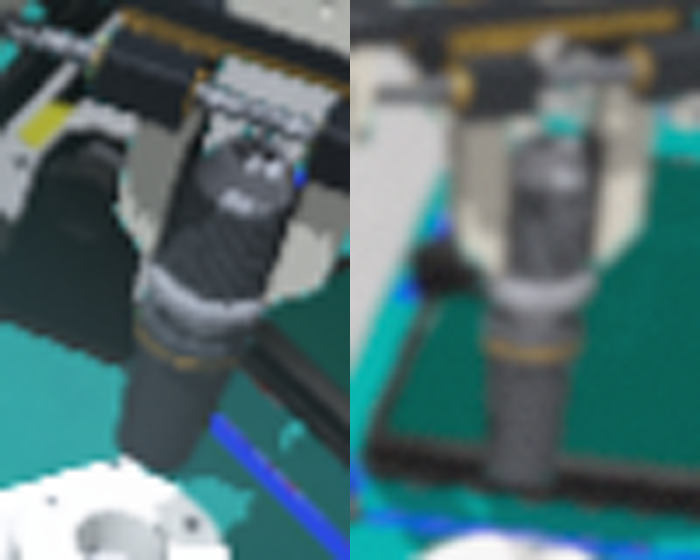

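Run:
```python
from h import *
s=cams.snapshot("scene"); s2=cams.snapshot("side")
o=telemetry.get_obs(); t=o["tcp_pos"]; print(t)
a=cv2.resize(s["color"][150:210,425:465],None,fx=9,fy=9,interpolation=2); b=cv2.resize(s2["color"][100:160,365:405],None,fx=9,fy=9,interpolation=2)
cv2.imwrite("pics/tip14.png",np.hstack([a,b]))
for q,x0,y0,x1 in((s,425,150,0),(s2,365,100,360)):
    c=ray(q,(0,0))[0]; u=(c-t)[:2]; u/=np.linalg.norm(u)
    def fp(z,r): return (t[0]+u[0]*r,t[1]+u[1]*r,z)
    for sl in (0,.004):
        g=t[2]+.0186+sl
        print(sl,((P(q,[fp(g+.027,0),fp(g-.023,.02),fp(g-.030,.02),fp(g-.046,.0185),fp(g-.11,.013)])-[x0,y0]+.5)*9+[x1,0]).round(0).tolist())
```

```text
[ 0.4546114  -0.04480764  0.17285129]
0 [[237.0, 111.0], [167.0, 315.0], [160.0, 335.0], [145.0, 377.0], [92.0, 533.0]]
0.004 [[241.0, 98.0], [171.0, 303.0], [164.0, 323.0], [149.0, 365.0], [95.0, 523.0]]
0 [[572.0, 89.0], [555.0, 287.0], [553.0, 310.0], [549.0, 359.0], [533.0, 548.0]]
0.004 [[573.0, 75.0], [556.0, 273.0], [554.0, 296.0], [550.0, 346.0], [534.0, 536.0]]
```

View pics/tip14.png

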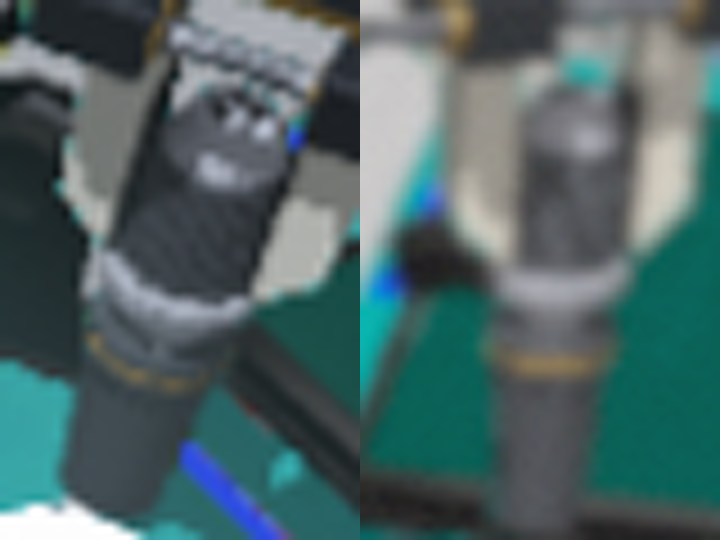

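Run:
```python
from h import *
s=cams.snapshot("scene"); s2=cams.snapshot("side")
o=telemetry.get_obs(); t=o["tcp_pos"]; print(t)
a=cv2.resize(s["color"][175:223,420:460],None,fx=9,fy=12,interpolation=2); b=cv2.resize(s2["color"][125:173,365:405],None,fx=9,fy=12,interpolation=2)
cv2.imwrite("pics/tip15.png",np.hstack([a,b]))
for q,x0,y0,x1 in((s,420,175,0),(s2,365,125,360)):
    c=ray(q,(0,0))[0]; u=(c-t)[:2]; u/=np.linalg.norm(u)
    def fp(z,r): return (t[0]+u[0]*r,t[1]+u[1]*r,z)
    g=t[2]+.0186
    for k in (.042,.046): print(k,((P(q,[fp(g-.030,.02),fp(g-k,.0185),fp(g-k-.064,.013)])-[x0,y0]+.5)*[9,12]+[x1,0]).round(0).tolist())
```

```text
[ 0.4547218  -0.04475036  0.17293464]
0.042 [[204.0, 146.0], [194.0, 187.0], [140.0, 397.0]]
0.046 [[204.0, 146.0], [190.0, 202.0], [136.0, 410.0]]
0.042 [[553.0, 112.0], [550.0, 161.0], [534.0, 415.0]]
0.046 [[553.0, 112.0], [549.0, 178.0], [533.0, 431.0]]
```

View pics/tip15.png

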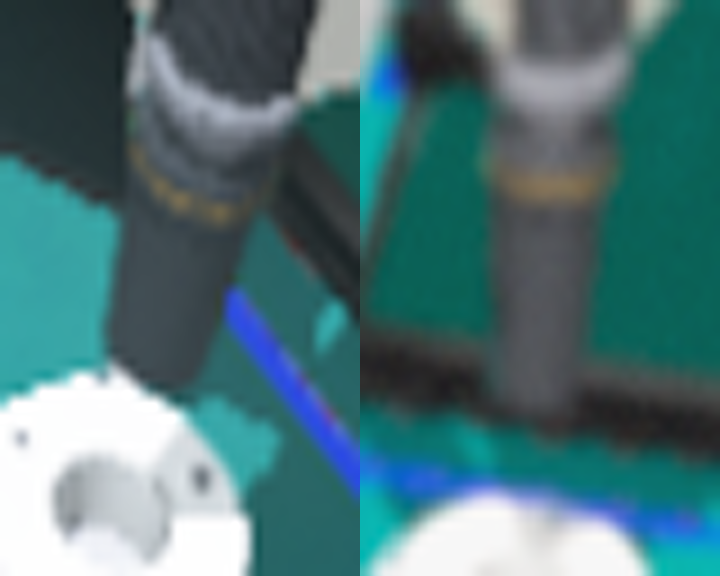

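```bash
python3 -m pendant '[-0.1,0,0,0,0,0,1, -0.25,0,0,0,0,0,1, -0.4,0,0,0,0,0,1, -0.5,0,0,0,0,0,1, -0.52,0,0,0,0,0,1]'
python3 g.py 0.516 0.05 0.235 -5; python3 g.py 0.5844 0.1496 0.235 -40.57
```

```text
time_s: 24.27
tcp_pos: [0.4561, -0.0445, 0.2375]
eef_rot: [0.356, 0.61, -0.355, 0.612]
contact_force: [0.9, 0.5, -5.9]
opening: 0.032
t 24.27 tcp [ 0.4561 -0.0445  0.2375] yaw 29.64 down [ 2.9e-03 -3.0e-04 -1.0e+00] F [ 0.87  0.49 -5.9 ] open 0.032
units [ 0.0217  0.8238 -0.4377] [ 0.3849  0.0006 -0.0018]  q [ 0.63  0.24 -0.77  1.9   0.19  1.07  0.3 ]
t 24.27 tcp [ 0.4561 -0.0445  0.2375] yaw 29.64 down [ 2.9e-03 -3.0e-04 -1.0e+00] F [ 0.87  0.49 -5.9 ] open 0.032
units [ 0.023   1.7297 -0.8771] [ 0.7802  0.     -0.002 ]  q [ 0.63  0.24 -0.77  1.9   0.19  1.07  0.3 ]
```

Gentle, to keep jerks off the taper.

```bash
python3 -m pendant '[0,0.05,-0.03,0.03,0,0,1, 0,0.13,-0.07,0.07,0,0,1, 0,0.23,-0.12,0.12,0,0,1, 0,0.34,-0.18,0.17,0,0,1, 0,0.45,-0.24,0.22,0,0,1, 0,0.56,-0.3,0.27,0,0,1, 0,0.66,-0.35,0.31,0,0,1, 0,0.74,-0.39,0.345,0,0,1, 0,0.8,-0.425,0.37,0,0,1, 0,0.82,-0.44,0.385,0,0,1, 0,0.82,-0.44,0.385,0,0,1]'
python3 g.py 0.5844 0.1496 0.235 -40.57
```

```text
time_s: 25.18
tcp_pos: [0.5142, 0.0508, 0.2347]
eef_rot: [-0.521, -0.478, 0.521, -0.477]
contact_force: [0.3, -0.1, -6.7]
opening: 0.0324
t 25.18 tcp [0.5142 0.0508 0.2347] yaw -4.99 down [-1.3e-03  5.0e-04 -1.0e+00] F [ 0.33 -0.11 -6.71] open 0.0324
units [-0.0032  0.5112 -0.871 ] [0.3954 0.     0.0009]  q [ 0.32  0.33 -0.67  1.78  0.22  1.11 -0.51]
```

```bash
python3 -m pendant '[0,0.03,-0.05,0.03,0,0,1, 0,0.08,-0.13,0.07,0,0,1, 0,0.14,-0.24,0.12,0,0,1, 0,0.21,-0.36,0.17,0,0,1, 0,0.28,-0.48,0.22,0,0,1, 0,0.35,-0.6,0.27,0,0,1, 0,0.41,-0.7,0.31,0,0,1, 0,0.46,-0.78,0.35,0,0,1, 0,0.5,-0.85,0.38,0,0,1, 0,0.51,-0.87,0.395,0,0,1, 0,0.51,-0.87,0.395,0,0,1]'
python3 -m pendant '[0.05,0,0,0,0,0,1, 0.15,0,0,0,0,0,1, 0.28,0,0,0,0,0,1, 0.4,0,0,0,0,0,1, 0.5,0,0,0,0,0,1, 0.55,0,0,0,0,0,1, 0.55,0,0,0,0,0,1, 0.55,0,0,0,0,0,1]'
python3 g.py 0.5844 0.1496 0.1275 -40.57;python3 g.py 0.6397 0.2142 0.1275 -40.57
python3 - <<'E'
from h import *
s=cams.snapshot("scene"); s2=cams.snapshot("side"); w=cams.snapshot("wrist")
cv2.imwrite("pics/s16.png",np.hstack([cv2.resize(s["color"][100:250,260:360],None,fx=4,fy=4,interpolation=2),cv2.resize(s2["color"][100:250,260:360],None,fx=4,fy=4,interpolation=2)])[:600,:800])
cv2.imwrite("pics/w16.png",w["color"])
E
```

```text
time_s: 26.1
tcp_pos: [0.5842, 0.1487, 0.2348]
eef_rot: [-0.642, -0.296, 0.643, -0.296]
contact_force: [0.2, -0.6, -6.0]
opening: 0.0321
time_s: 26.77
tcp_pos: [0.5844, 0.1482, 0.1696]
eef_rot: [-0.642, -0.296, 0.642, -0.296]
contact_force: [0.3, 0.7, -6.1]
opening: 0.0326
t 26.77 tcp [0.5844 0.1482 0.1696] yaw -40.56 down [-4.e-04 -1.e-04 -1.e+00] F [ 0.3   0.7  -6.09] open 0.0326
units [ 0.3505 -0.0076 -0.0091] [0.0001 0.0002 0.0002]  q [ 0.01  0.5  -0.5   1.67  0.27  1.04 -1.29]
t 26.77 tcp [0.5844 0.1482 0.1696] yaw -40.56 down [-4.e-04 -1.e-04 -1.e+00] F [ 0.3   0.7  -6.09] open 0.0326
units [ 0.3503 -0.0075 -0.7178] [0.0001 0.0002 0.0002]  q [ 0.01  0.5  -0.5   1.67  0.27  1.04 -1.29]
```

View pics/s16.png

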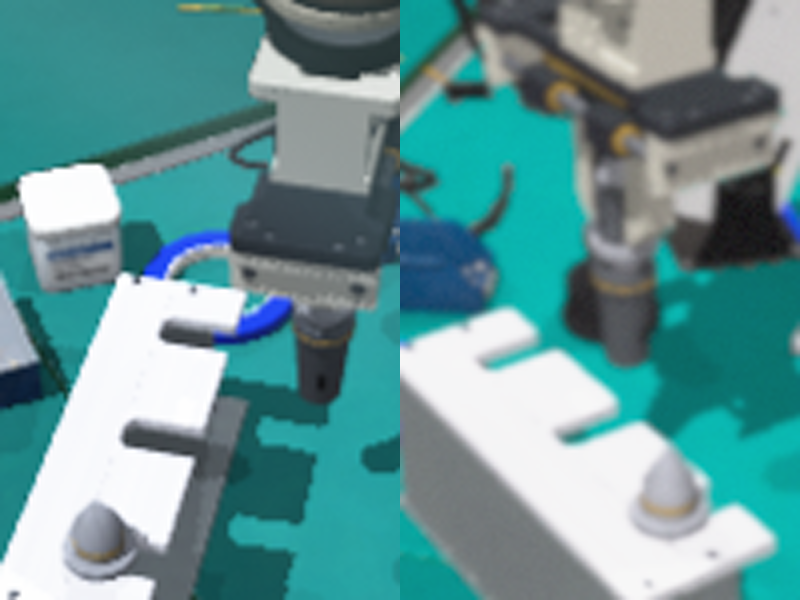

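View pics/w16.png

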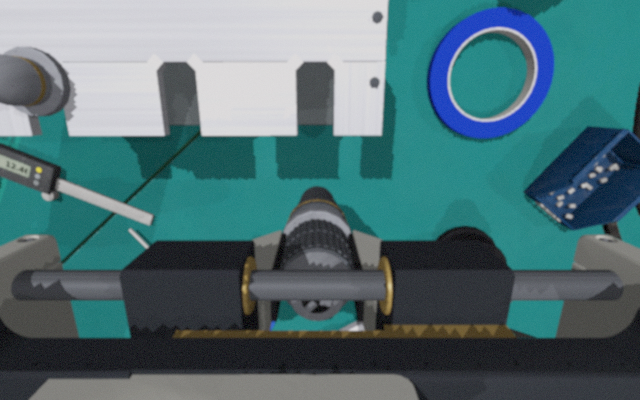

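```bash
python3 -m pendant '[0.05,-0.007,0,0,0,0,1, 0.13,-0.007,0,0,0,0,1, 0.22,-0.007,0,0,0,0,1, 0.3,-0.007,0,0,0,0,1, 0.34,-0.007,0,0,0,0,1, 0.351,-0.007,0,0,0,0,1, 0.351,-0.007,0,0,0,0,1, 0.351,-0.007,0,0,0,0,1]'
python3 g.py 0.6397 0.2142 0.1275 -40.57
python3 - <<'E'
from h import *
s=cams.snapshot("scene"); s2=cams.snapshot("side")
cv2.imwrite("pics/s17.png",np.hstack([cv2.resize(s["color"][150:240,290:365],None,fx=5,fy=5,interpolation=2),cv2.resize(s2["color"][140:230,270:345],None,fx=5,fy=5,interpolation=2)]))
E
```

```text
time_s: 27.58
tcp_pos: [0.584, 0.1491, 0.1277]
eef_rot: [0.642, 0.296, -0.642, 0.296]
contact_force: [-0.6, -0.6, -5.6]
opening: 0.0323
t 27.58 tcp [0.584  0.1491 0.1277] yaw -40.56 down [ 2.e-04  2.e-04 -1.e+00] F [-0.6  -0.63 -5.57] open 0.0323
units [ 1.900e-03 -1.000e-04 -7.136e-01] [ 0.0001 -0.0002 -0.    ]  q [-0.    0.55 -0.49  1.71  0.3   0.96 -1.31]
```

View pics/s17.png

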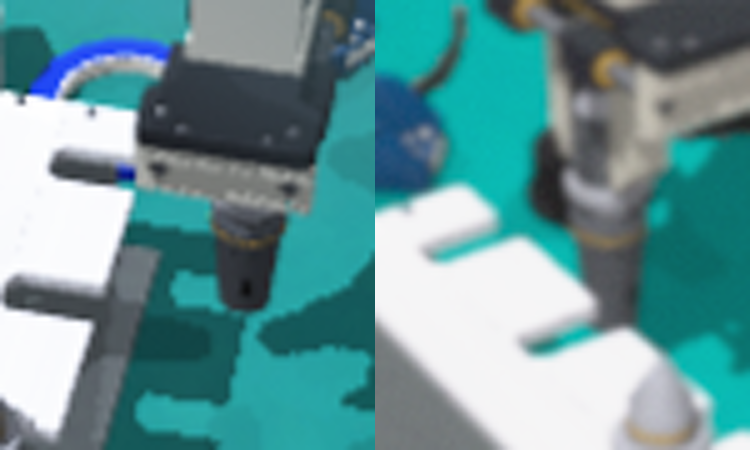

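Run:
```python
from h import *
s2=cams.snapshot("side"); s=cams.snapshot("scene")
t=telemetry.get_obs()["tcp_pos"]; print(t)
cv2.imwrite("pics/s18.png",np.hstack([cv2.resize(s["color"][180:220,325:355],None,fx=12,fy=14,interpolation=2),cv2.resize(s2["color"][165:205,300:330],None,fx=12,fy=14,interpolation=2)]))
for q,x0,y0,x1 in((s,325,180,0),(s2,300,165,360)):
    c=ray(q,(0,0))[0]; u=(c-t)[:2]; u/=np.linalg.norm(u); fp=lambda z,r:(t[0]+u[0]*r,t[1]+u[1]*r,z)
    for n,z,r in [("coltop0",t[2]-.0044,.02),("collow0",t[2]-.0114,.02),("collow4",t[2]-.0074,.02),("mouth",t[2]-.0226,.0185),("foot",t[2]-.0866,.013)]:
        print(n,((P(q,fp(z,r))[0]-[x0,y0]+.5)*[12,14]+[x1,0]).round(0))
```

```text
[0.58414934 0.14907666 0.12808205]
coltop0 [180. 170.]
collow0 [178. 199.]
collow4 [179. 183.]
mouth [176. 239.]
foot [164. 466.]
coltop0 [566. 201.]
collow0 [566. 238.]
collow4 [566. 217.]
mouth [567. 291.]
foot [573. 589.]
```

View pics/s18.png

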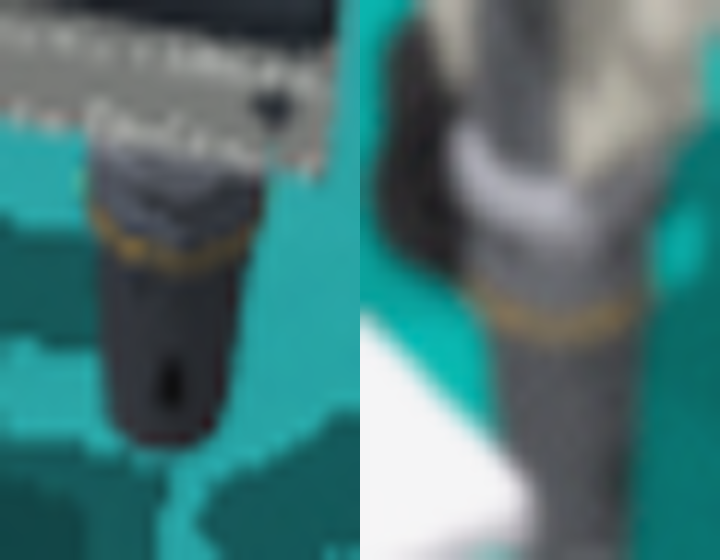

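```bash
python3 -m pendant '[0,0,-0.04,0,0,0,1, 0,0,-0.09,0,0,0,1, 0,0,-0.14,0,0,0,1, 0,0,-0.19,0,0,0,1, 0,0,-0.24,0,0,0,1, 0,0,-0.28,0,0,0,1, 0,0,-0.3,0,0,0,1, 0,0,-0.3,0,0,0,1]'
python3 g.py 0.6397 0.2142 0.1275 -40.57
python3 - <<'E'
from h import *
s2=cams.snapshot("side")
crop(s2,"pics/s19.png",250,130,100,90,6)
E
```

```text
time_s: 28.45
tcp_pos: [0.6075, 0.1771, 0.1275]
eef_rot: [0.642, 0.296, -0.642, 0.296]
contact_force: [-0.6, 0.1, -5.5]
opening: 0.0321
t 28.45 tcp [0.6075 0.1771 0.1275] yaw -40.52 down [ 0.e+00  4.e-04 -1.e+00] F [-0.65  0.09 -5.49] open 0.0321
units [-1.00e-04  3.20e-03 -4.09e-01] [ 0.0005 -0.0002  0.0002]  q [-0.05  0.59 -0.48  1.64  0.31  0.99 -1.34]
```

View pics/s19.png

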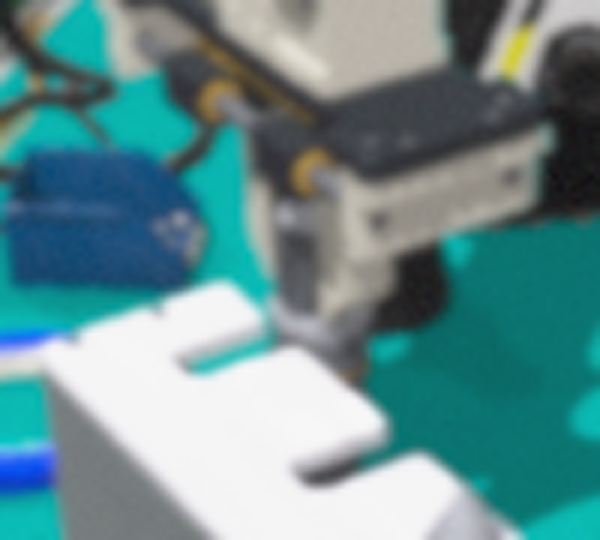

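```bash
python3 -m pendant '[0,0,-0.02,0,0,0,1, 0,0.001,-0.05,0,0,0,1, 0,0.002,-0.08,0,0,0,1, 0,0.003,-0.11,0,0,0,1, 0,0.003,-0.12,0,0,0,1, 0,0.003,-0.12,0,0,0,1]'
python3 g.py 0.6397 0.2142 0.1275 -40.57
```

```text
time_s: 29.0
tcp_pos: [0.6171, 0.1875, 0.1276]
eef_rot: [0.642, 0.296, -0.642, 0.296]
contact_force: [0.9, -0.2, -6.2]
opening: 0.0324
t 29.0 tcp [0.6171 0.1875 0.1276] yaw -40.54 down [ 2.e-04  3.e-04 -1.e+00] F [ 0.89 -0.22 -6.17] open 0.0324
units [ 0.001  -0.0016 -0.2913] [ 0.0003 -0.0002  0.    ]  q [-0.07  0.61 -0.48  1.6   0.31  1.01 -1.35]
```

```bash
python3 -m pendant '[0,0,-0.03,0,0,0,1, 0,0,-0.07,0,0,0,1, 0,0,-0.11,0,0,0,1, 0,0,-0.15,0,0,0,1, 0,0,-0.19,0,0,0,1, 0,0,-0.23,0,0,0,1, 0,0,-0.26,0,0,0,1, 0,0,-0.28,0,0,0,1, 0,0,-0.29,0,0,0,1, 0,0,-0.29,0,0,0,1]'
python3 g.py 0.6397 0.2142 0.1275 -40.57
python3 - <<'E'
from h import *
s2=cams.snapshot("side");crop(s2,"pics/s20.png",240,130,100,90,6)
w=cams.snapshot("wrist"); cv2.imwrite("pics/w20.png",w["color"])
E
```

```text
time_s: 29.83
tcp_pos: [0.6396, 0.2137, 0.1275]
eef_rot: [-0.642, -0.296, 0.642, -0.296]
contact_force: [0.4, 0.4, -6.3]
opening: 0.032
t 29.83 tcp [0.6396 0.2137 0.1275] yaw -40.56 down [-0.e+00  1.e-04 -1.e+00] F [ 0.37  0.39 -6.27] open 0.032
units [ 0.0003 -0.0021 -0.0038] [ 0.0002 -0.      0.    ]  q [-0.11  0.65 -0.47  1.52  0.32  1.05 -1.37]
```

View pics/s20.png

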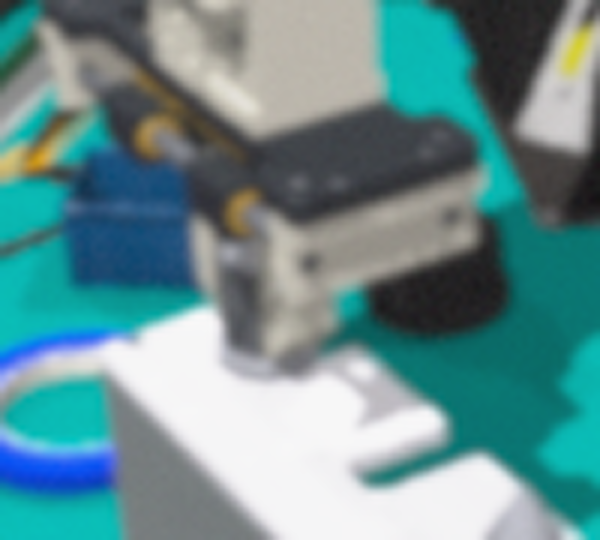

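View pics/w20.png

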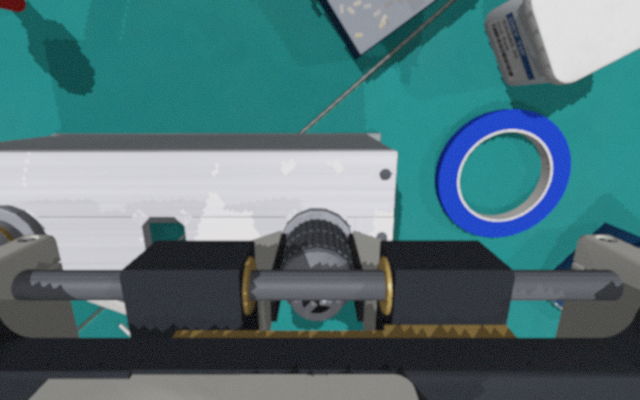

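```bash
f(){ egrep 'tcp_pos|force|time'|tr '\n' ' '; echo; }
python3 -m pendant '[0.004,0,0,0,0,0,1, 0.008,0,0,0,0,0,1, 0.008,0,0,0,0,0,1]'|f
python3 -m pendant '[0.004,0,0,0,0,0,1, 0.004,0,0,0,0,0,1]'|f
```

```text
time_s: 30.18 tcp_pos: [0.6394, 0.2132, 0.1265] contact_force: [0.5, 0.1, -6.3] 
time_s: 30.35 tcp_pos: [0.6395, 0.2133, 0.1264] contact_force: [-0.7, -0.7, -3.2]
```

```bash
f(){ egrep 'tcp_pos|force|time'|tr '\n' ' '; echo; }
python3 -m pendant '[0.004,0,0,0,0,0,1, 0.004,0,0,0,0,0,1]'|f
python3 -m pendant '[0.004,0,0,0,0,0,1, 0.004,0,0,0,0,0,1]'|f
```

```text
time_s: 30.52 tcp_pos: [0.6395, 0.2133, 0.1264] contact_force: [-2.6, -2.4, 3.5] 
time_s: 30.68 tcp_pos: [0.6396, 0.2134, 0.1263] contact_force: [-4.7, -3.5, 7.6]
```

```bash
f(){ egrep 'tcp_pos|force|time'|tr '\n' ' '; echo; }
python3 -m pendant '[-0.004,0,0,0,0,0,1, -0.007,0,0,0,0,0,1, -0.007,0,0,0,0,0,1]'|f
python3 - <<'E'
from h import *
s2=cams.snapshot("side");s=cams.snapshot("scene")
cv2.imwrite("pics/s21.png",np.hstack([cv2.resize(s["color"][140:230,280:340],None,fx=6,fy=6,interpolation=2),cv2.resize(s2["color"][140:230,250:310],None,fx=6,fy=6,interpolation=2)]))
E
```

```text
time_s: 30.93 tcp_pos: [0.6396, 0.2134, 0.1264] contact_force: [-3.1, -2.5, 4.8]
```

View pics/s21.png

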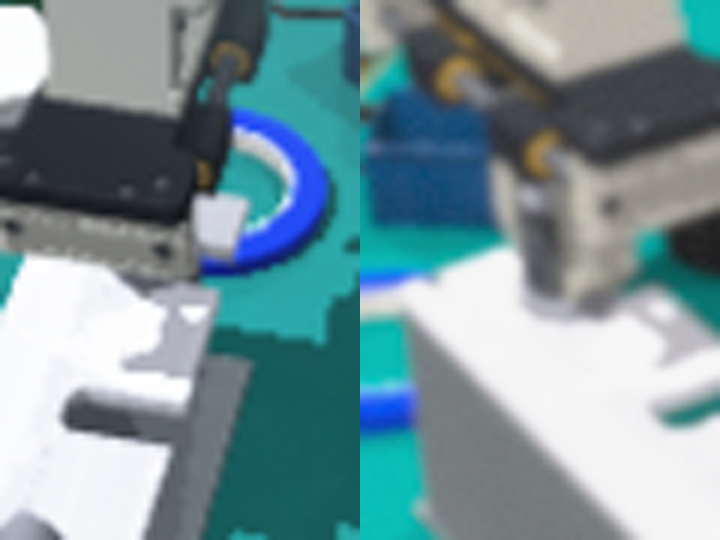

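```bash
f(){ egrep 'tcp_pos|force|time|open'|tr '\n' ' '; echo; }
python3 -m pendant '[-0.004,0,0,0,0,0,1, -0.004,0,0,0,0,0,1, -0.004,0,0,0,0,0,1]'|f
python3 -m pendant '[-0.002,0,0,0,0,0,1, -0.002,0,0,0,0,0,1]'|f
```

```text
time_s: 31.28 tcp_pos: [0.6396, 0.2134, 0.1264] contact_force: [-2.2, -1.8, 1.0] opening: 0.0322 
time_s: 31.45 tcp_pos: [0.6396, 0.2134, 0.1264] contact_force: [-0.3, -1.7, -2.7] opening: 0.0318
```

```bash
f(){ egrep 'tcp_pos|force|time|open'|tr '\n' ' '; echo; }
python3 -m pendant '[0,0,0,0,0,0,0.62, 0,0,0,0,0,0,0.6, 0,0,0,0,0,0,0.55, 0,0,0,0,0,0,0.45, 0,0,0,0,0,0,0.3, 0,0,0,0,0,0,0.1, 0,0,0,0,0,0,0, 0,0,0,0,0,0,0, 0,0,0,0,0,0,0, 0,0,0,0,0,0,0]'|f
python3 - <<'E'
from h import *
s2=cams.snapshot("side");s=cams.snapshot("scene");w=cams.snapshot("wrist"); cv2.imwrite("pics/w22.png",w["color"])
cv2.imwrite("pics/s22.png",np.hstack([cv2.resize(s["color"][140:230,280:340],None,fx=6,fy=6,interpolation=2),cv2.resize(s2["color"][140:230,250:310],None,fx=6,fy=6,interpolation=2)]))
E
```

```text
time_s: 32.28 tcp_pos: [0.6395, 0.2134, 0.1268] contact_force: [0.3, -0.3, 0.2] opening: 0.0834
```

View pics/w22.png

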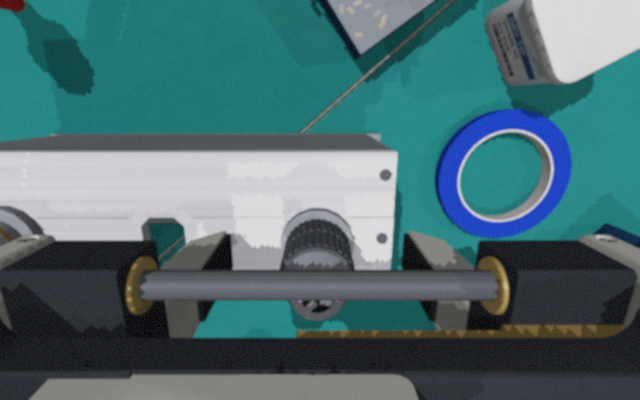

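View pics/s22.png

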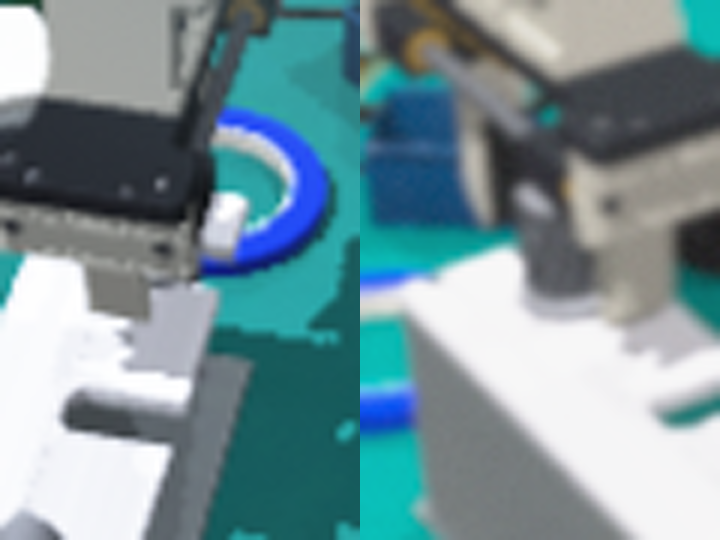

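Released and hanging upright. I'll raise straight up, then back away so the cameras can see under the plate.

```bash
f(){ egrep 'tcp_pos|force|time|open'|tr '\n' ' '; echo; }
python3 -m pendant '[-0.05,0,0,0,0,0,0, -0.15,0,0,0,0,0,0, -0.3,0,0,0,0,0,0, -0.5,0,0,0,0,0,0, -0.7,0,0,0,0,0,0, -0.9,0,0,0,0,0,0, -1,0,0,0,0,0,0, -1,0,0,0,0,0,0]'|f
python3 -m pendant '[-0.1,0,0.3,0,0,0,0, -0.2,0,0.6,0,0,0,0, -0.3,0,0.9,0,0,0,0, -0.3,0,1,0,0,0,0, -0.3,0,1,0,0,0,0, -0.3,0,1,0,0,0,0]'|f
python3 - <<'E'
from h import *
s2=cams.snapshot("side");s=cams.snapshot("scene");w=cams.snapshot("wrist"); cv2.imwrite("pics/w23.png",w["color"])
cv2.imwrite("pics/s23.png",np.hstack([cv2.resize(s["color"][140:230,270:340],None,fx=5,fy=5,interpolation=2),cv2.resize(s2["color"][140:230,250:320],None,fx=5,fy=5,interpolation=2)]))
cv2.imwrite("pics/sc23.png",s["color"])
E
```

```text
time_s: 33.1 tcp_pos: [0.6409, 0.2145, 0.2511] contact_force: [-0.1, -0.6, -0.2] opening: 0.0917 
time_s: 33.6 tcp_pos: [0.5614, 0.1218, 0.2824] contact_force: [-1.5, 0.3, 0.2] opening: 0.0918
```

View pics/w23.png

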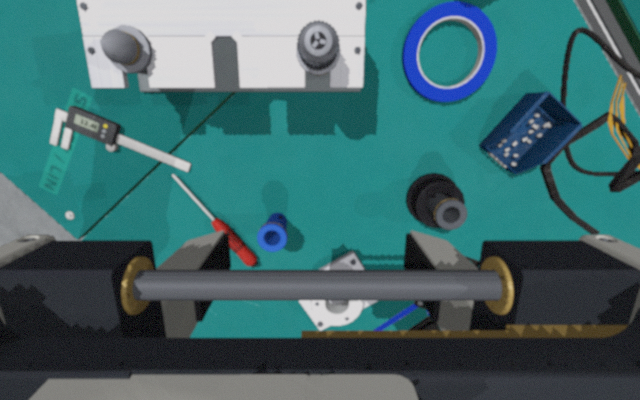

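View pics/s23.png

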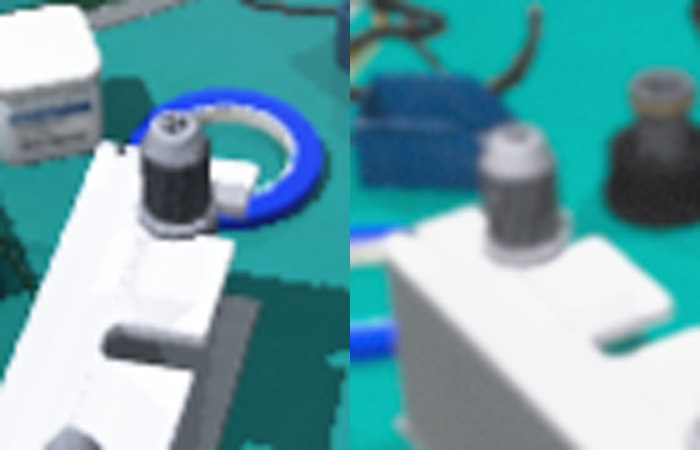

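View pics/sc23.png

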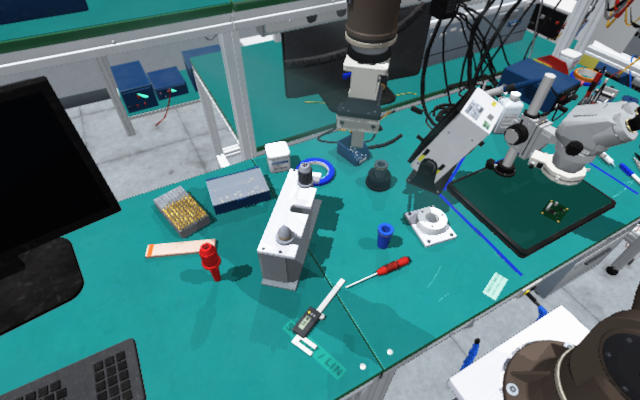

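```bash
f(){ egrep 'tcp_pos|force|time|open'|tr '\n' ' '; echo; }
python3 -m pendant '[0,0,0.02,0,0.05,0,0, 0,0,0.1,0,0.12,0,0, 0,0,0.2,0,0.19,0,0, 0,0,0.3,0,0.26,0,0, 0,0,0.3,0,0.33,0,0, 0,0,0.3,0,0.4,0,0, 0,0,0.3,0,0.46,0,0, 0,0,0.3,0,0.46,0,0]'|f
python3 - <<'E'
from h import *
w=cams.snapshot("wrist"); cv2.imwrite("pics/w24.png",w["color"])
E
```

```text
time_s: 34.42 tcp_pos: [0.5381, 0.0946, 0.2822] contact_force: [0.2, 1.2, 0.3] opening: 0.0918
```

View pics/w24.png

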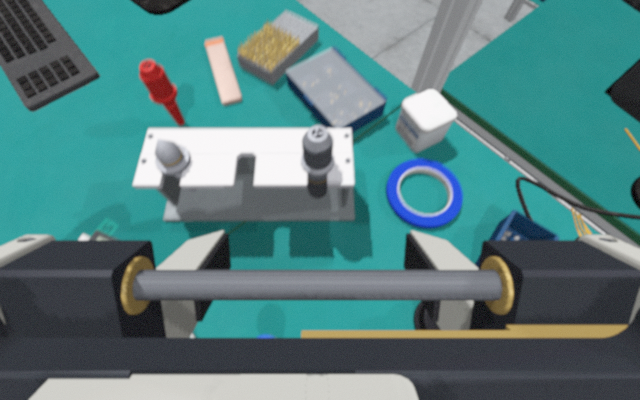

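Run:
```python
from h import *
w=cams.snapshot("wrist"); crop(w,"pics/w25.png",270,115,100,115,5)
```

```text
(no output)
```

View pics/w25.png

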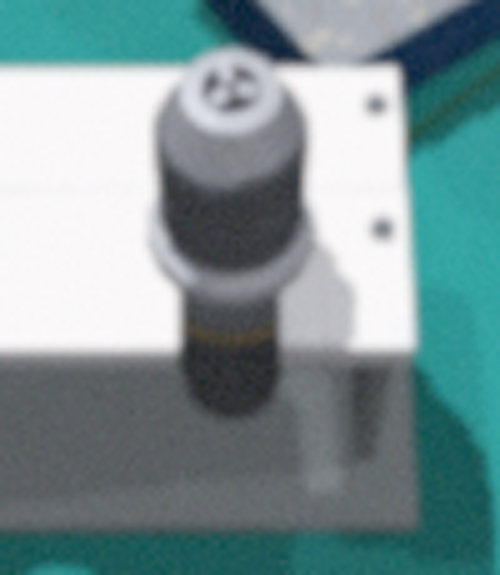

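The close-up shows the sleeve, with its brass band at about (316,182) in the full image, hanging on the shank under the collar, with the foot clear of the base plate. The robot is well away. I'll hand in.

Run:
```python
from h import *
o=telemetry.get_obs(); print(o["time_s"],abs(o["qd"]).max(),o["contact_force"]); print(env.hand_in())
```

```text
34.5167 0.21903234744120553 [ 0.30910971 -0.19041126  0.01332335]
the job is handed in; nothing more can be done
None
```

The chuck and sleeve now hang together by the collar in slot2, the slot the chuck came from, and the job was handed in at 34.5 s.

- **Seating:** I felt the shank down into the sleeve in the white block and pushed it home straight down. The steady push was about 22 N, held for about 0.7 s, which puts the block load at about 25 N.
- **Lift:** The sleeve came up on the taper alone. The tool carried about 3 N more than with the chuck by itself, which matches the sleeve's weight.
- **Hanging:** I slid the pair in from the front of slot2, eased the collar onto the plate, released and backed off.

**Last checks:** A tilted wrist view shows the collar on the plate and the sleeve hanging on the shank below it. The white block is empty. The spare sleeve, lathe centre, blue and red look-alikes, caliper, screwdriver and tape show no visible change. The tool read about 0 N after release.

**Checks that disagreed:**
- **Seating height:** From the tool height, the seated chuck_grip was about 41 mm above the mouth, below the 46 mm minimum in the description. The images suggested a 4 mm slip in the jaws at most. The collar then touched the rack at the same tool height as at the start, which speaks against a slip. I did not resolve this.
- **Side force:** It reached about 4 N during the push and about 6 N while lowering onto the rack.
- **Rack load:** I briefly pressed on the rack with about 13 N before easing off.

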